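Lift off a card-bay door by its sprung hinge pin, load a card, rehang it

ROBOT

A 7-joint arm with a two-finger parallel gripper is mounted at the origin on the work surface. World frame = base frame: x ahead of the robot, y to its left, z up, the work surface at z = 0. Lengths are in m, angles in rad, forces in N, time in s.
With the tool pointing down it reaches from about 0.425 to 0.875 m from the base axis. Payload 9.9 kg.
Tool frame: the origin (TCP) lies at the very end of the fingers, on their centre line; the grasp point (between the pads) lies 19 mm behind it (arm.grip_point_offset is the distance from the TCP to the grasp point, in m); z points along the fingers, y is the direction in which the jaws open and shut (so a half turn about z gives the same grasp; the last joint's range is limited). The gripper opens to 85 mm and grips with 20 to 120 N. Pads are 22 mm wide; open, the fingers measure 114 mm over their backs; the gripper's body (76 mm by 85 mm) begins 54 mm behind the grasp point. The pads swing forward as they close: fully open they stand 13 mm farther back than shut.
Start: joints at [1.253, 0.576, 0.025, 1.437, -0.015, 1.129, -0.057], TCP at [0.156, -0.657, 0.231] pointing down, gripper open.
Joint ranges: [-2.76, 2.76], [-0.34, 2.15], [-1.52, 1.57], [0.19, 2.46], [-1.09, 4.23], [0.17, 1.99], [-2.82, 2.82]. Speed limits (rad/s): [2.22, 2.22, 3.01, 3.01, 3.14, 3.14, 3.14].

INTERFACE

Orientations are given as a unit quaternion [x, y, z, w].
In Python, from bench import arm gives the robot as it stands. The module is installed in compiled form; this text tells all that it offers.
- The arm moves only by the tool send_rows, never from a script. Its argument "rows" is a list of rows, each a list of 3 entries, a list of its own where there are three numbers: the turn, a rotation vector about the tool's x, y, z each as a share of 0.15 rad, from -1 to 1, then the shift along the tool's x, y, z each as a share of 0.2 m, from -1 to 1, then the closure in counts, from 0 (fully open) to 255 (shut). A call has 1 to 8 rows; each row shifts and turns the commanded pose from where the row before left it, along the tool's axes as they then stand; what a row does not reach is not made up. A row lasts 1/10 s, in which the tool goes at most 50 mm and 8.59 degrees, less where a joint would pass 70% of its speed; a pose out of reach is approached as far as the arm can. A call with a number of a shift or a turn outside -1 to 1 is refused whole. A call with a gripper value outside its range is refused whole. The fingers move at their own pace and stop on an object; "grip_force" is the grip in N (left out, the last holds). Time passes only in rows, so rows that do not move let the fingers close. It gives the time, the measured TCP pose, the force and the opening at its end, in the units of the state.
- arm.get_obs(): the state, without advancing time (a new reading comes with each control period).
- arm.snapshot(name): name is "scene" or "top"; returns the picture (384x512x3 uint8, red, green, blue); there is no depth.
- arm.get_calibration(name): a dict with "fx", "fy", "cx", "cy" (pixels), "rvec" (rotation vector, rad) and "tvec" (3), from world to camera coordinates, as OpenCV has them. Camera axes: x right, y down, z forward; pixel columns grow to the right and rows downward; lengths in m; the calibration is good to about 2 mm. A picture is of the moment at which its call begins. get_calibration takes no time and is no camera call.
- arm.close_job(): hands the job in, once; it reports no verdict.
The state is a dict: "t": time; "joint_pos": joint angles; "joint_vel": joint speeds; "joint_torque": joint torques, N m; "tcp_pos": TCP position; "tool_rot": TCP orientation; "contact_force": force on the tool from outside, world axes, zero at the start; "wrist_torque": the same for the moment, N m; "opening": opening from 0.0 (shut) to 1.0 (fully open).
Only numpy, scipy, OpenCV 4.12 (cv2) and the standard library are available. Lean on these libraries where they do the work, as an engineer would, in place of code of your own. Each camera call takes 0.05 s, during which the arm holds its last target. There are 200 camera calls.

TASK

Draw the sprung hinge pin of the instrument's top door by pinching its two upright steel finger tabs together, lift the door off and lay it flat on the grey bench mat. Take the circuit card from its desk stand and push it fully home in the one empty slot of the card bay, then hang the door again: both hinge pins in their ears, the sprung one fully out, the door flat on the deck. Do not push over or shove aside the other things on the bench.

Things in the scene. Friction and masses are not known exactly. Their poses are not given: they have to be found in the camera images.
- door_grip (a point): Loose door, 0.36 kg. Point midway between the outer faces (62 mm apart) of its two upright steel finger tabs, each 20 mm (x) by 8 mm (y), over the hinge axis, 35 mm above the door's underside, 15 mm below the tab tops. Axes: x from panel to hinge, y along the hinge, z up. The +y tab is fast to the door, the -y tab to the sprung pin. Centre of mass 10 to 15 mm to -x of the hinge axis.
- door_mid (a point): Middle of the door's aluminium panel, 2.5 mm above the underside; 70 mm to -x, 10.5 mm to +y of door_grip. The panel is 5 mm thick, 121 mm (x) by 116 mm (y). Along its +x edge runs a steel hinge rail 18 mm wide, 16 mm high, from y = -47.5 to +68.5 mm seen from door_grip; the tabs stand on it. The hinge axis is 27 mm below door_grip.
- pin (a joint): Draw of the sprung hinge pin, m: 0 fully out, 0.021 drawn into the rail. Pinching the tabs along y (62 down to 41 mm, then a hard stop) draws it; spring 5 N at 0, 11 N drawn; it springs out when let go. Fingers closing evenly about door_grip also shift the door 10.5 mm to -y, which frees the fixed pin: then lift straight up. Keep the tabs pinched while carrying.
- pin_tip (a point): End of the sprung pin: 8 mm thick, on the hinge axis, 20 mm out of the rail's -y end when fully out, 7 mm deep in its ear when the door is hung.
- fixed_tip (a point): End of the fixed pin: 8 mm thick, on the hinge axis, 8 mm out of the rail's +y end, 7 mm deep in its ear when the door is hung.
- door_home (a point): On the instrument: where door_grip is when the door is hung, same axes, 35 mm above the flat deck. To hang: with the tabs pinched, lower the door onto the deck with its rail's middle 7 to 13 mm to -y of home (nearer, the fixed pin lands on its ear; pinched, the rail's middle is midway between the tabs), slide to +y until the rail meets the ear (1 mm past home), let go.
- module: The instrument, fixed: white box 210 mm (x) by 230 mm (y), deck 100 mm above the bench. Origin on the bench; same axes as door_home, which lies 55 mm to +x, 10.5 mm to -y of it. Bay opening 110 mm (x) by 100 mm (y), centred 13 mm to -x of the origin; its floor is 20 mm above the bench; the hung door covers it.
- ear_fixed (a point): Mouth of the +y hinge ear, at the hinge axis, 8 mm above the deck. The ears are dark steel, 30 mm (x), 24 mm high; each has a tunnel 13 mm wide (x), 13.5 mm high above the deck, along y. This ear runs 10 mm from here to +y. Hung, the rail's end is 1 mm from it.
- ear_sprung (a point): Mouth of the -y hinge ear, at the hinge axis, 8 mm above the deck. It runs 12 mm from here to -y; its tunnel is 8 mm deep, closed at the back. Hung, the rail's end is 13 mm from it.
- mat_top (a point): Centre of the top of the fixed grey bench mat, 200 mm (x) by 190 mm (y), 3 mm thick, on the bench to one side of the instrument (left or right varies). The door goes here, underside down, the middle of its panel near this point.
- card_grip (a point): Loose circuit card, 60 g, upright: green board 60 mm long (x), 4 mm thick (y), 45 mm high, with a grey tab 30 mm (x) by 8 mm (y) rising 28 mm above it. Point on the tab's axis, 58 mm above the card's lower edge, 15 mm below the tab's top. Hold the tab by its ends (30 mm, along x): its faces have no finger room in the bay. Same either way round.
- stand: Fixed light grey desk stand that holds the card at the start: base 90 mm (x) by 50 mm (y); slot along x, 18 mm deep, about 1 mm of play each side; the card's lower edge is 6 mm above the bench. Origin on the bench below the card.
- rack (a point): Middle of the card rack in the bay, at the slots' floor, 77 mm below the deck, where a card's lower edge rests; same axes as door_home. Four slots along x, at y = -30, -10, 10, 30 mm: three hold fixed cards like the loose one (tab tops 4 mm below the deck); which one is empty is not told: find it by feel or sight.
- guide_top (a point): 30 mm above rack. Each slot has guides at its two ends, 29 mm high, with 1 mm of play each side of a card in y and 2 mm in x, and flared mouths reaching 34 mm above the slot's floor that catch 3 mm of error in y. Between neighbouring guides there is no gap for a card.
- solvent: Bystander to leave alone: amber solvent bottle with a blue cap, 80 mm wide, 180 mm high; origin under its centre.
- jar: Bystander to leave alone: small glass jar, 50 mm wide, 70 mm high; origin under its centre.
- glue: Bystander to leave alone: glue stick, 26 mm wide, 85 mm high; origin under its centre.
- driver: Bystander to leave alone: screwdriver lying down, 160 mm long; origin under its centre, x along its length.
- mouse: Bystander to leave alone: black computer mouse, 100 by 58 by 32 mm; origin under its centre, x along its length.
- vialbox: Bystander to leave alone: grey box of capped vials, 110 by 75 by 50 mm; origin under its centre, x along its length.
- beaker: Bystander to leave alone: glass beaker, 60 mm wide, 80 mm high; origin under its centre.
Things that resemble listed ones, but are neither listed nor needed, are in the scene too. Leave any orange look-alike of the part that bears card_grip alone.

How it is judged:
On the way, in this order (a step that is already met when the one before it is completed fails the run):
1. the door is lifted clear of the hinge ears (z of door_grip in the frame of door_home above 0.05 m), for 0.1 s.
2. the door lies flat on the mat, let go (height (world z) of door_mid below 0.012 m and angle between door_grip's own z axis and vertical below 0.08 rad and horizontal distance between door_mid and mat_top below 0.08 m and contact force between the fingers and door below 0.1 N), for 0.2 s.
3. the card is fully home in the empty slot, let go, with the door still off (x of card_grip in the frame of rack between -0.004 and 0.004 m and y of card_grip in the frame of rack between -0.034 and 0.034 m and z of card_grip in the frame of rack between 0.0555 and 0.0605 m and angle between card_grip's own z axis and vertical below 0.07 rad and angle between the x axis of card_grip and the x axis of rack, either way round below 0.08 rad and horizontal distance between door_grip and door_home above 0.15 m and contact force between the fingers and card below 0.1 N), for 0.2 s.
At the end, for the whole second after the job is handed in: Door hung, at rest: door_grip within 4, 3, 3 mm (x, y, z) of door_home, level within 0.04, square within 0.05 rad, pin drawn under 3 mm. Card in the empty slot: within 4 mm (x), 34 mm (y) of rack, edge within 2.5 mm of the slot floor, upright within 0.07, along x within 0.08 rad (x of door_grip in the frame of door_home between -0.004 and 0.004 m and y of door_grip in the frame of door_home between -0.003 and 0.003 m and z of door_grip in the frame of door_home between -0.003 and 0.003 m and angle between door_grip's own z axis and vertical below 0.04 rad and angle between the x axis of door_grip and the x axis of door_home, either way round below 0.05 rad and value of joint pin below 0.003 m and linear speed of door below 0.02 m/s and x of card_grip in the frame of rack between -0.004 and 0.004 m and y of card_grip in the frame of rack between -0.034 and 0.034 m and z of card_grip in the frame of rack between 0.0555 and 0.0605 m and angle between card_grip's own z axis and vertical below 0.07 rad and angle between the x axis of card_grip and the x axis of rack, either way round below 0.08 rad); the robot touches nothing.
It fails at once if a bystander is shoved more than 40 mm or knocked over (distance of any of solvent, jar, glue, driver, mouse, vialbox, beaker from where it was at the start of the episode above 0.04 m or angle between any of solvent, jar, glue, mouse, vialbox, beaker's own z axis and vertical above 0.6 rad).
It also fails if it takes over 72 s, if anything falls off the work surface, if the arm or the gripper's body presses on something with over 40 N, if the wrist force passes 120 N, or if a joint passes its speed limit or range.

## Working session

There is one attempt and no reset: what is moved stays moved. The work goes in short steps, Python scripts to look and compute and a tool call to move; the robot and the scene stay as the last step left them, time stands still between calls to the robot, and variables do not carry over. Pictures are saved under pics/ and viewed, about 8 in all and at most 12, crops included, and the job is handed in when it is done.

Besides the shell and the picture viewer there is one more tool, called after ">>>" as name([rows], argument=value, ...), one row to a line, values as JSON. send_rows: Moves the arm, as the interface text tells. Shift numbers are shares of 0.2 m and turn numbers shares of 0.15 rad, none past 1 either way. Its arguments: {"type":"object","properties":{"rows":{"type":"array"},"grip_force":{"type":"number"}},"required":["rows"]}

```bash
mkdir -p pics; python3 - <<'E'
from bench import arm
import cv2
for n in("scene","top"):
    im=arm.snapshot(n); cv2.imwrite(f"pics/{n}0.png",cv2.resize(im[:,:,::-1],(800,600),interpolation=cv2.INTER_CUBIC))
    c=arm.get_calibration(n); print(n,c)
o=arm.get_obs(); print(o)
E
```

```text
scene {'fx': 432.54642114941487, 'fy': 432.54642114941487, 'cx': 249.91132106358975, 'cy': 192.16109295918946, 'rvec': array([ 1.05904229,  2.56655145, -0.87330423]), 'tvec': array([ 0.44870325, -0.24554776,  1.46179208])}
top {'fx': 465.3466261396083, 'fy': 465.3466261396083, 'cx': 259.43796261685327, 'cy': 202.86631411329452, 'rvec': array([ 2.20377555, -2.19085643,  0.04648648]), 'tvec': array([-0.00686694,  0.6005648 ,  1.39674801])}
{'t': 0.1, 'joint_pos': array([ 1.25323478,  0.57645075,  0.02485217,  1.43785246, -0.01499059,
        1.12898001, -0.05650268]), 'joint_vel': array([ 0.00018955, -0.00314951,  0.00058143, -0.00313092, -0.00097775,
        0.00197259, -0.00218069]), 'joint_torque': array([ 6.29568764e-03, -7.67300892e+01,  2.25810640e+00, -2.86606336e+01,
        1.59551535e-02,  8.58524203e-03, -4.50709933e-06]), 'tcp_pos': array([ 0.15626062, -0.65623849,  0.23051712]), 'tool_rot': array([ 9.93175217e-01,  1.16629416e-01, -1.31556493e-04, -7.41358235e-04]), 'contact_force': array([-0.4776992 , -0.13565625, -0.06040518]), 'wrist_torque': array([-0.04581205,  0.00640766, -0.05261251]), 'opening': 0.9945447445626376}
```

View pics/scene0.png

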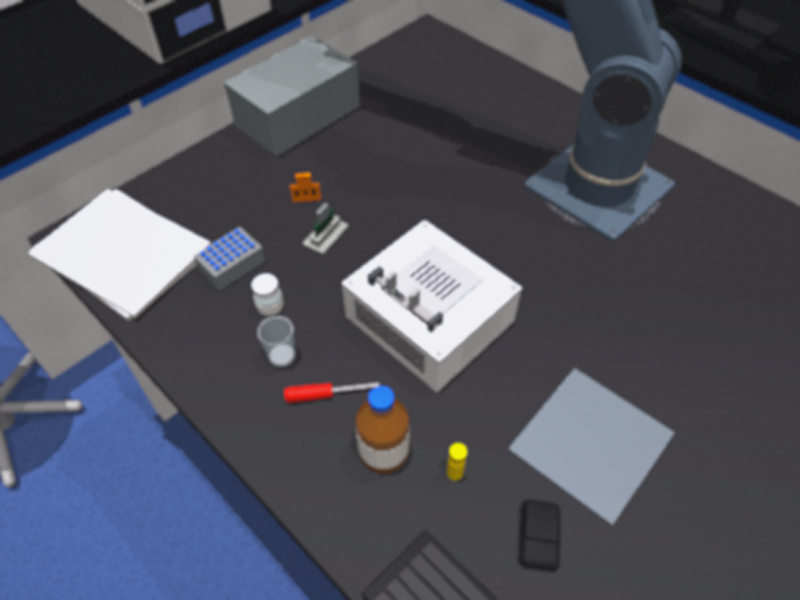

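View pics/top0.png

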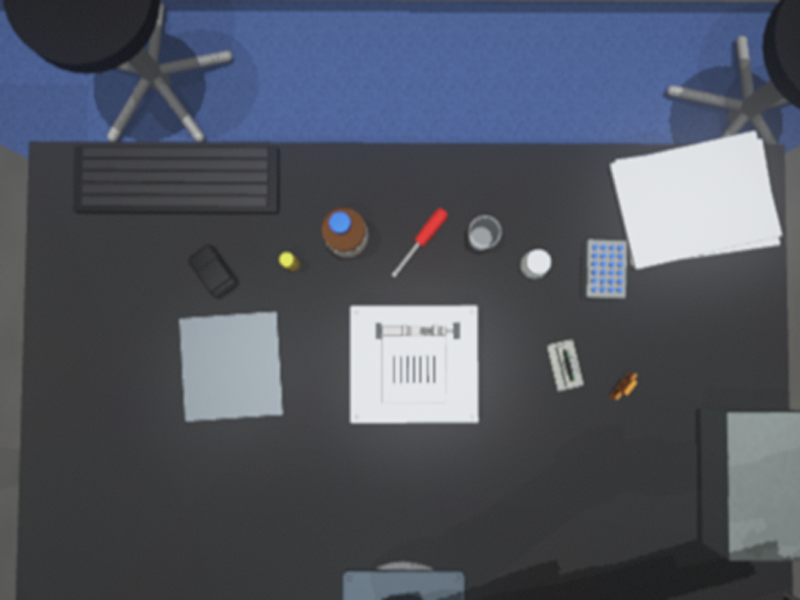

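The scene view shows the whole bench. The top view shows the instrument near (414,364), the mat on its left near (231,366), and the stand with the card near (565,365), with the orange look-alike beside it at (625,385). Next I'll enlarge crops of these.

```bash
cat > h.py <<'E'
import numpy as np, cv2
from bench import arm
from scipy.spatial.transform import Rotation as R
def pw(n,u,v,z):
    "native pixel -> world on plane z"
    c=arm.get_calibration(n); M=R.from_rotvec(c["rvec"]).as_matrix()
    C=-M.T@c["tvec"]; d=M.T@np.array([(u-c["cx"])/c["fx"],(v-c["cy"])/c["fy"],1])
    return (C+d*(z-C[2])/d[2])[:3]
def wp(n,p):
    c=arm.get_calibration(n); q=R.from_rotvec(c["rvec"]).apply(p)+c["tvec"]
    return np.array([c["fx"]*q[0]/q[2]+c["cx"],c["fy"]*q[1]/q[2]+c["cy"]])
def crop(im,x,y,w,h,s):
    return cv2.resize(im[y:y+h,x:x+w,::-1],None,fx=s,fy=s,interpolation=cv2.INTER_CUBIC)
E
python3 - <<'E'
from h import *
t=arm.snapshot("top"); s=arm.snapshot("scene")
# left: instrument crop 100x100 @ (215,185) x5 ; right: stand top 50x50@(340,205)x6 ; stand scene 50x50 @(185,115)x6
a=crop(t,220,190,90,85,5.5)[:,:495]
b=crop(t,340,207,50,50,6); c=crop(s,185,112,50,50,6)
H=600; im=np.zeros((H,800,3),np.uint8); im[:a.shape[0],:a.shape[1]]=a; im[:300,500:800]=b; im[300:,500:800]=c
cv2.imwrite("pics/c1.png",im)
for n in("scene","top"):
    c=arm.get_calibration(n);M=R.from_rotvec(c["rvec"]).as_matrix();print(n,-M.T@c["tvec"])
E
```

```text
scene [1.0682476  0.46429248 1.0206586 ]
top [ 0.53713305 -0.00735516  1.42234463]
```

View pics/c1.png

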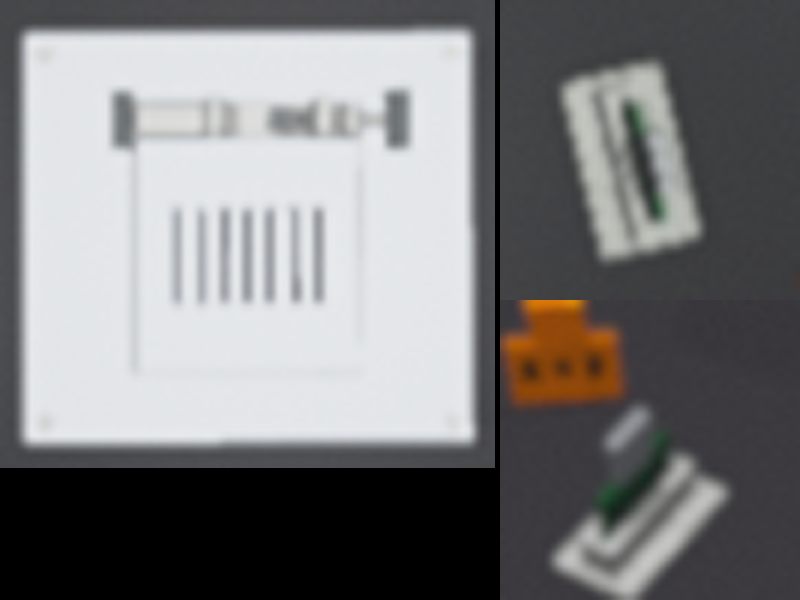

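The crop shows the instrument square to the world. Its deck corners are at about (22,30), (473,30), (474,443) and (22,443) in the crop. The sprung pin, with its visible gap, is on the right (-y), and the card is in the stand tilted about 12°. I'll measure these with contours.

```bash
python3 - <<'E'
from h import *
t=arm.snapshot("top")
def rect(x,y,w,h,thr,z,name,ch=None):
    g=cv2.cvtColor(t,cv2.COLOR_RGB2GRAY)[y:y+h,x:x+w]; g=cv2.resize(g,None,fx=4,fy=4,interpolation=cv2.INTER_CUBIC)
    cs,_=cv2.findContours((g>thr).astype(np.uint8),cv2.RETR_EXTERNAL,cv2.CHAIN_APPROX_NONE)
    c=max(cs,key=cv2.contourArea); r=cv2.boxPoints(cv2.minAreaRect(c))
    W=np.array([pw("top",(u+.5)/4-.5+x,(v+.5)/4-.5+y,z) for u,v in r])
    e=np.diff(W,axis=0); print(name,W.mean(0).round(4),[ (round(float(np.linalg.norm(k[:2])),4),round(float(np.degrees(np.arctan2(k[1],k[0]))),2)) for k in e[:2]])
rect(215,185,100,95,140,.1,"deck"); rect(105,190,85,90,90,.003,"mat"); rect(343,210,38,46,130,.02,"stand")
f=lambda u,v:((u+.5)/5.5-.5+220,(v+.5)/5.5-.5+190)
for n,u,v,z in [("ear+",122,119,.124),("ear-",397,119,.124),("tab+ ",228,119,.15),("tab- ",322,119,.15),]: print(n,pw("top",*f(u,v),z).round(4))
f=lambda u,v:((u-500+.5)/6-.5+340,(v+.5)/6-.5+207)
for n,u,v,z in [("card end a",632,103,.051),("card end b",660,220,.051),("stand c",561,83,.02),("stand c",658,62,.02),("stand",702,238,.02),("stand",606,262,.02),("tab a",648,135,.079),("tab b",672,200,.079)]: print(n,pw("top",*f(u,v),z).round(4))
f=lambda u,v:((u-500+.5)/6-.5+185,(v-300+.5)/6-.5+112)
for n,u,v,z in [("tabtop l",607,443,.079),("tabtop r",645,410,.079),("green top r",665,433,.051),("green top l",600,492,.051)]: print("scene",n,pw("scene",*f(u,v),z).round(4))
E
```

```text
deck [ 0.5126 -0.0188  0.1   ] [(0.2342, -89.46), (0.2133, -179.71)]
mat [0.5042 0.3377 0.003 ] [(0.1967, -85.91), (0.2072, -175.46)]
stand [ 0.5107 -0.3101  0.02  ] [(0.0514, -76.19), (0.0912, -166.73)]
ear+ [0.572  0.0455 0.124 ]
ear- [ 0.5728 -0.094   0.124 ]
tab+  [ 0.5716 -0.0083  0.15  ]
tab-  [ 0.5719 -0.055   0.15  ]
card end a [ 0.5391 -0.3043  0.051 ]
card end b [ 0.482  -0.3178  0.051 ]
stand c [ 0.549  -0.2755  0.02  ]
stand c [ 0.5598 -0.3242  0.02  ]
stand [ 0.4719 -0.3458  0.02  ]
stand [ 0.4597 -0.2978  0.02  ]
tab a [ 0.5238 -0.3059  0.079 ]
tab b [ 0.4927 -0.3173  0.079 ]
scene tabtop l [ 0.5239 -0.3122  0.079 ]
scene tabtop r [ 0.4947 -0.3163  0.079 ]
scene green top r [ 0.4815 -0.3192  0.051 ]
scene green top l [ 0.5333 -0.3112  0.051 ]
```

```bash
python3 - <<'E'
from h import *
for n in("scene","top"):
    for p in [(0,0,0),(.156,-.657,.231),(.156,-.657,.4),(0.156,-.657,0)]: print(n,p,(wp(n,np.array(p))*1.5625).round())
for u,v in((228,88),(275,150),(358,95)): print(pw("scene",u/1.5625,v/1.5625,.0).round(3))
for u,v in((698,408),(728,412),(705,540),(728,558)): print(pw("top",u/1.5625,v/1.5625,.0).round(3),pw("top",u/1.5625,v/1.5625,.15).round(3))
E
```

```text
scene (0, 0, 0) [598. 187.]
scene (0.156, -0.657, 0.231) [333.   0.]
scene (0.156, -0.657, 0.4) [327. -80.]
scene (0.156, -0.657, 0) [341.  89.]
top (0, 0, 0) [402. 630.]
top (0.156, -0.657, 0.231) [809. 589.]
top (0.156, -0.657, 0.4) [877. 629.]
top (0.156, -0.657, 0) [743. 550.]
[ 0.351 -0.864  0.   ]
[ 0.416 -0.595  0.   ]
[ 0.142 -0.609  0.   ]
[ 0.427 -0.574  0.   ] [ 0.439 -0.514  0.15 ]
[ 0.42  -0.632  0.   ] [ 0.432 -0.566  0.15 ]
[ 0.174 -0.584  0.   ] [ 0.212 -0.523  0.15 ]
[ 0.14  -0.628  0.   ] [ 0.182 -0.562  0.15 ]
```

```bash
python3 - <<'E'
from h import *
t=arm.snapshot("top"); g=cv2.resize(cv2.cvtColor(t,cv2.COLOR_RGB2GRAY),None,fx=8,fy=8,interpolation=cv2.INTER_CUBIC)
def cen(x0,y0,x1,y1,thr,z,n):
    m=(g[y0*8:y1*8,x0*8:x1*8]<thr).astype(np.uint8); k,lab,st,ce=cv2.connectedComponentsWithStats(m)
    i=1+np.argmax(st[1:,4]); u,v=ce[i]; u0,v0,w,h=st[i,:4]
    F=lambda a,b:pw("top",(a+.5)/8-.5+x0,(b+.5)/8-.5+y0,z).round(4)
    print(n,F(u,v),"lo",F(u0+w,v0+h),"hi",F(u0,v0))
cen(236,203,248,220,150,.124,"ear+"); cen(288,203,298,220,150,.124,"ear-")
# deck edges by half-level crossing along rows
G=cv2.cvtColor(t,cv2.COLOR_RGB2GRAY).astype(float)
col=G[180:285,226:234].mean(1); col2=G[180:285,296:303].mean(1); row=G[240:262,212:320].mean(0)
def cross(a,o):
    i=np.where(np.diff(np.sign(a-145)))[0]; return [o+j+(145-a[j])/(a[j+1]-a[j]) for j in (i[0],i[-1])]
for c,u in((col,230),(col2,299.5)):
    print("deck x",[pw("top",u,v,.1)[0].round(4) for v in cross(c,180)])
print("deck y",[pw("top",u,251,.1)[1].round(4) for u in cross(row,212)])
E
```

```text
ear+ [0.5713 0.0445 0.124 ] lo [0.5585 0.039  0.124 ] hi [0.5843 0.0493 0.124 ]
ear- [ 0.5729 -0.0937  0.124 ] lo [ 0.559  -0.0987  0.124 ] hi [ 0.5861 -0.0881  0.124 ]
deck x [np.float64(0.6183), np.float64(0.4049)]
deck x [np.float64(0.6202), np.float64(0.407)]
deck y [np.float64(0.0974), np.float64(-0.1353)]
```

>>> send_rows([
  [[0, 0, 0.5], [0, 0, -0.25], 60],
  [[0, 0, 0.5], [0, 0, -0.2], 60],
  [[0, 0, 0], [0.15, -0.2, 0], 60],
])

```text
t: 0.6
tcp_pos: [0.1792, -0.6208, 0.3271]
tool_rot: [0.999, 0.037, -0.0, 0.006]
contact_force: [1.1, -1.0, 1.0]
opening: 0.761
```

>>> send_rows([
  [[0, 0, 0.49], [0, 0, 0], 40],
  [[0, 0, 0], [0.133, -0.196, 0], 40],
  [[0, 0, 0], [0.133, -0.196, 0], 40],
  [[0, 0, 0], [0.133, -0.196, 0], 40],
  [[0, 0, 0], [0.133, -0.196, 0], 40],
  [[0, 0, 0], [0.133, -0.196, 0], 40],
  [[0, 0, 0], [0.133, -0.196, 0], 40],
  [[0, 0, 0], [0.133, -0.196, 0], 40],
])

```text
t: 1.4
tcp_pos: [0.367, -0.3362, 0.3215]
tool_rot: [1.0, 0.005, 0.0, 0.0]
contact_force: [0.9, -0.3, -0.2]
opening: 0.844
```

>>> send_rows([
  [[0, 0, 0], [0.133, -0.196, 0], 40],
  [[0, 0, 0], [0.133, -0.196, 0], 40],
  [[0, 0, 0], [0.133, -0.196, 0], 40],
  [[0, 0, 0], [0.133, -0.196, 0], 40],
  [[0, 0, 0], [0.133, -0.196, 0], 40],
  [[0, 0, 0], [0.133, -0.196, 0], 40],
  [[0, 0, 0], [0.1, -0.14, 0], 40],
  [[0, 0, 0], [0, 0, 0], 40],
])

```text
t: 2.2
tcp_pos: [0.5453, -0.0673, 0.321]
tool_rot: [1.0, 0.009, 0.0, -0.001]
contact_force: [0.1, 0.4, -0.3]
opening: 0.843
```

>>> send_rows([
  [[0, 0, 0], [0, 0, 0], 40],
])

```text
t: 2.3
tcp_pos: [0.5432, -0.0724, 0.321]
tool_rot: [1.0, 0.006, -0.0, 0.0]
contact_force: [-1.2, -0.0, 0.8]
opening: 0.843
```

>>> send_rows([
  [[0, 0, 0], [0.074, -0.109, 0.1], 20],
  [[0, 0, 0], [0.074, -0.109, 0.2], 20],
  [[0, 0, 0], [0, 0, 0.2], 20],
  [[0, 0, 0], [0, 0, 0.14], 20],
  [[0, 0, 0], [0, 0, 0], 20],
  [[0, 0, 0], [0, 0, 0], 20],
])

```text
t: 2.9
tcp_pos: [0.5723, -0.0304, 0.1941]
tool_rot: [1.0, 0.004, -0.0, 0.0]
contact_force: [1.4, -0.3, 0.3]
opening: 0.921
```

```bash
python3 - <<'E'
from h import *
t=arm.snapshot("top"); s=arm.snapshot("scene")
o=arm.get_obs(); print(o["tcp_pos"],o["opening"],o["contact_force"])
a=crop(t,220,190,80,60,5); b=crop(s,215,135,120,110,5)
im=np.zeros((550,800,3),np.uint8); im=np.zeros((560,1010,3),np.uint8); im[:300,:400]=a; im[:550,405:1005]=b
cv2.imwrite("pics/c2.png",cv2.resize(im,(800,443)))
print(wp("scene",np.array([.572,-.0286,.135])),wp("scene",o["tcp_pos"]))
E
```

```text
[ 0.57327035 -0.02983746  0.1953206 ] 0.9203372613413273 [-0.24210807 -0.61443127  0.28200288]
[257.36673475 184.32185592] [256.66083045 169.35849483]
```

View pics/c2.png

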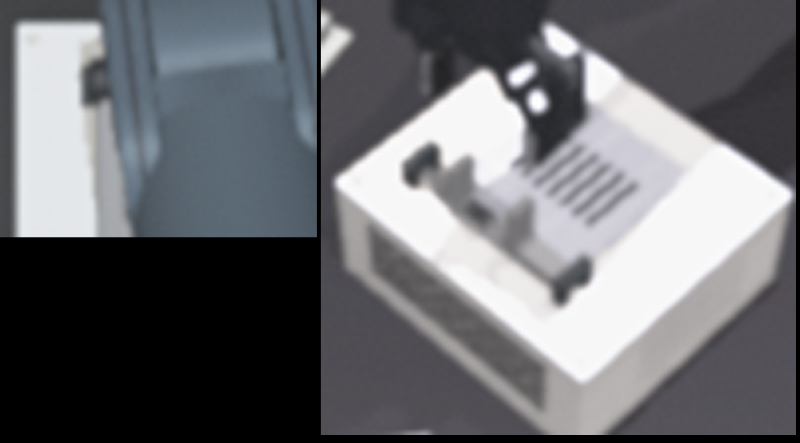

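The scene crop shows the tabs at (460,180) and (517,222), which agrees with the estimate to about 1 px, and the fingers straddle them. I'll descend.

>>> send_rows([
  [[0, 0, 0], [-0.005, -0.006, 0.15], 20],
  [[0, 0, 0], [0, 0, 0.15], 20],
  [[0, 0, 0], [0, 0, 0.07], 20],
  [[0, 0, 0], [0, 0, 0], 20],
  [[0, 0, 0], [0, 0, 0], 20],
], grip_force=40)

```text
t: 3.5
tcp_pos: [0.5723, -0.028, 0.1209]
tool_rot: [1.0, 0.005, 0.001, 0.0]
contact_force: [0.2, -0.3, 0.5]
opening: 0.923
```

>>> send_rows([
  [[0, 0, 0], [0, 0, 0], 60],
  [[0, 0, 0], [0, 0, 0], 90],
  [[0, 0, 0], [0, 0, 0], 120],
  [[0, 0, 0], [0, 0, 0], 160],
  [[0, 0, 0], [0, 0, 0], 160],
  [[0, 0, 0], [0, 0, 0], 160],
  [[0, 0, 0], [0, 0, 0], 160],
], grip_force=40)

```text
t: 4.2
tcp_pos: [0.5738, -0.0229, 0.123]
tool_rot: [1.0, 0.007, 0.003, -0.002]
contact_force: [-3.7, 15.3, 22.2]
opening: 0.473
```

>>> send_rows([
  [[0, 0, 0], [0, 0, -0.02], 160],
  [[0, 0, 0], [0, 0, 0], 160],
  [[0, 0, 0], [0, 0, 0], 160],
])

```text
t: 4.5
tcp_pos: [0.5712, -0.0285, 0.1234]
tool_rot: [1.0, 0.005, -0.0, 0.0]
contact_force: [-0.1, 1.5, 0.8]
opening: 0.464
```

>>> send_rows([
  [[0, 0, 0], [0, 0, -0.03], 160],
  [[0, 0, 0], [0, 0, -0.07], 160],
  [[0, 0, 0], [0, 0, -0.12], 160],
  [[0, 0, 0], [0, 0, -0.15], 160],
  [[0, 0, 0], [0, 0, -0.15], 160],
  [[0, 0, 0], [0, 0, 0], 160],
  [[0, 0, 0], [0, 0, 0], 160],
])

```text
t: 5.2
tcp_pos: [0.5712, -0.0282, 0.2274]
tool_rot: [1.0, 0.005, 0.0, 0.0]
contact_force: [0.0, 0.7, -4.5]
opening: 0.465
```

```bash
python3 - <<'E'
from h import *
t=arm.snapshot("top"); s=arm.snapshot("scene")
o=arm.get_obs(); print(o["tcp_pos"],o["tool_rot"],o["opening"],o["contact_force"],o["joint_pos"].round(2))
a=crop(t,235,205,64,64,6); b=crop(s,205,95,110,120,4.8)
im=np.zeros((600,800,3),np.uint8); im[:384,:384]=a[:384,:384]; im[:576,400-128:800][:, :528]=b[:576,:528] if 0 else im[:576,272:800]
c=cv2.resize(b,(416,454)); im[:454,384:800]=c
cv2.imwrite("pics/c3.png",im)
E
```

```text
[ 0.57041735 -0.02809977  0.2260466 ] [ 9.99986587e-01  5.04061219e-03 -1.18837881e-03  7.17720159e-05] 0.46630510260476277 [-0.61704386  0.23164587 -2.8070661 ] [ 0.1   0.43 -0.19  1.72  0.09  1.   -1.69]
```

View pics/c3.png

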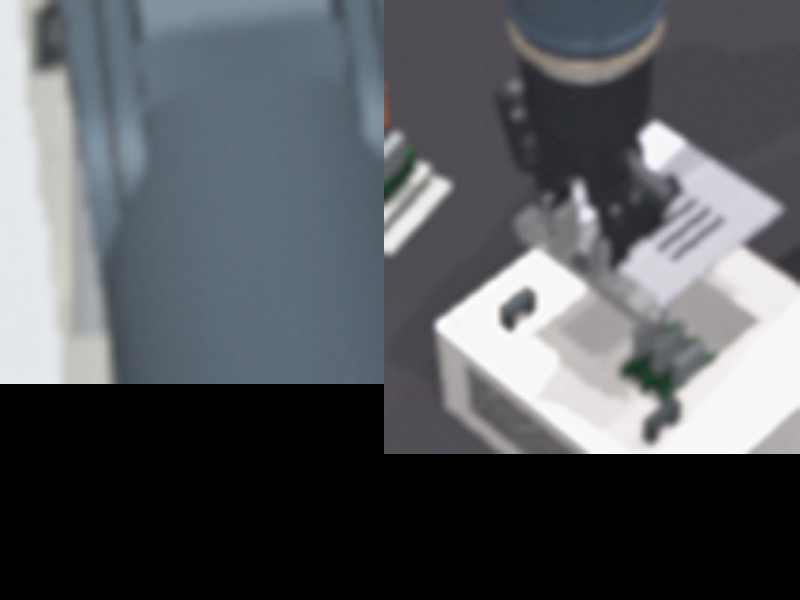

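The door is off and level. The scene crop shows the bay open, with cards near (670,355). Now I'll carry the door to the mat.

>>> send_rows([
  [[0, 0, 0], [0, -0.1, 0], 160],
  [[0, 0, 0], [0, -0.18, 0], 160],
  [[0, 0, 0], [0, -0.22, 0], 160],
  [[0, 0, 0], [-0.008, -0.23, 0], 160],
  [[0, 0, 0], [-0.008, -0.23, 0], 160],
  [[0, 0, 0], [-0.008, -0.23, 0], 160],
  [[0, 0, 0], [-0.008, -0.23, 0.05], 160],
  [[0, 0, 0], [0, -0.22, 0.1], 160],
], grip_force=50)

```text
t: 6.1
tcp_pos: [0.5612, 0.3023, 0.1968]
tool_rot: [1.0, 0.005, 0.0, -0.0]
contact_force: [1.2, -0.5, -3.9]
opening: 0.458
```

>>> send_rows([
  [[0, 0, 0], [0, -0.14, 0.15], 160],
  [[0, 0, 0], [0, -0.07, 0.2], 160],
  [[0, 0, 0], [0, 0, 0.15], 160],
  [[0, 0, 0], [0, 0, 0], 160],
  [[0, 0, 0], [0, 0, 0], 160],
])

```text
t: 6.6
tcp_pos: [0.5608, 0.3413, 0.0966]
tool_rot: [1.0, 0.005, -0.001, 0.001]
contact_force: [0.5, -0.6, -2.8]
opening: 0.461
```

>>> send_rows([
  [[0, 0, 0], [0, 0, 0.15], 160],
  [[0, 0, 0], [0, 0, 0.11], 160],
  [[0, 0, 0], [0, 0, 0.05], 160],
  [[0, 0, 0], [0, 0, 0.02], 160],
  [[0, 0, 0], [0, 0, 0.01], 160],
  [[0, 0, 0], [0, 0, 0], 160],
  [[0, 0, 0], [0, 0, 0], 160],
])

```text
t: 7.3
tcp_pos: [0.5617, 0.3424, 0.0304]
tool_rot: [1.0, 0.005, 0.001, -0.0]
contact_force: [0.1, 0.4, -3.7]
opening: 0.459
```

>>> send_rows([
  [[0, 0, 0], [0, 0, 0.015], 160],
  [[0, 0, 0], [0, 0, 0.01], 160],
  [[0, 0, 0], [0, 0, 0], 160],
  [[0, 0, 0], [0, 0, 0], 160],
])

```text
t: 7.7
tcp_pos: [0.5617, 0.3427, 0.0264]
tool_rot: [1.0, 0.005, 0.001, -0.001]
contact_force: [-2.9, -1.2, 13.6]
opening: 0.464
```

>>> send_rows([
  [[0, 0, 0], [0, 0, -0.008], 160],
  [[0, 0, 0], [0, 0, 0], 110],
  [[0, 0, 0], [0, 0, 0], 70],
  [[0, 0, 0], [0, 0, 0], 20],
  [[0, 0, 0], [0, 0, 0], 20],
  [[0, 0, 0], [0, 0, 0], 20],
])

```text
t: 8.3
tcp_pos: [0.5612, 0.3422, 0.026]
tool_rot: [1.0, 0.005, 0.0, -0.0]
contact_force: [0.1, -0.2, 0.4]
opening: 0.923
```

>>> send_rows([
  [[0, 0, 0], [0, 0, -0.15], 20],
  [[0, 0, 0], [0, 0, -0.2], 20],
  [[0, 0, 0], [0, 0, -0.2], 20],
  [[0, 0, -1], [0, 0, -0.2], 20],
  [[0, 0, -1], [0, 0, -0.2], 20],
  [[0, 0, -1], [0, 0, -0.1], 20],
  [[0, 0, -1], [0, 0, 0], 20],
  [[0, 0, -1], [0, 0, 0], 20],
])

```text
t: 9.1
tcp_pos: [0.5615, 0.3422, 0.2372]
tool_rot: [0.928, 0.374, 0.001, -0.0]
contact_force: [0.4, -0.0, -0.5]
opening: 0.92
```

```bash
python3 - <<'E'
from h import *
t=arm.snapshot("top"); s=arm.snapshot("scene")
o=arm.get_obs(); print(o["tcp_pos"],o["tool_rot"],o["contact_force"],o["joint_pos"].round(2))
im=np.zeros((600,800,3),np.uint8)
im[:400,:400]=crop(t,235,200,50,50,8); im[:400,400:]=crop(s,235,140,80,80,5)
im[400:,:300]=crop(t,100,180,105,70,2.85)[:200,:300] if 0 else cv2.resize(t[180:250,100:205,::-1],(300,200),interpolation=cv2.INTER_CUBIC)
im[400:,400:700]=cv2.resize(t[212:252,340:400,::-1],(300,200),interpolation=cv2.INTER_CUBIC)
cv2.imwrite("pics/c4.png",im)
E
```

```text
[0.56126358 0.341852   0.23610444] [ 9.28217776e-01  3.72037258e-01  1.51230908e-04 -1.25025964e-04] [-0.15774262 -0.17524354 -0.44506047] [-0.36  0.57 -0.43  1.47  0.25  1.16 -1.65]
```

View pics/c4.png

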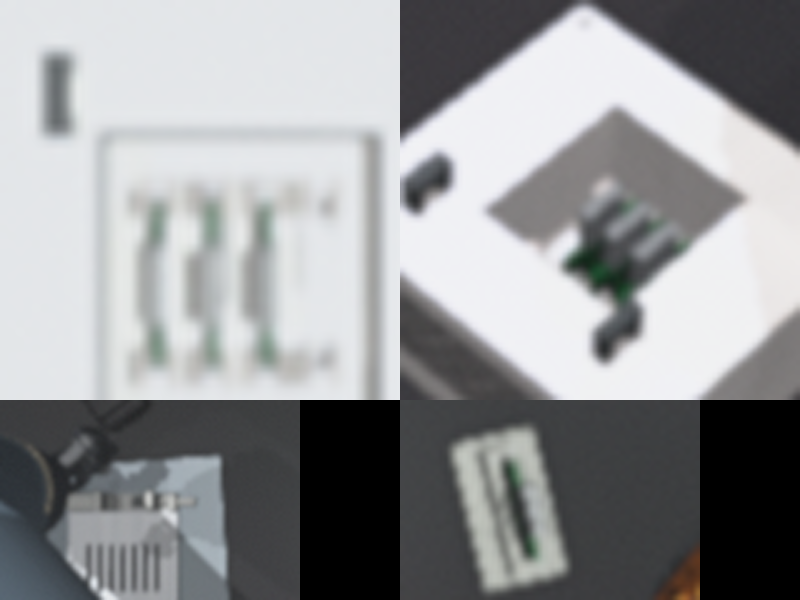

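The top crop shows three cards in the left (+y) slots, at u≈156, 211 and 265, so the empty slot is the -y-most one, near u≈320. The door lies flat on the mat.

```bash
python3 - <<'E'
from h import *
f=lambda u,v:((u+.5)/8-.5+235,(v+.5)/8-.5+200)
for u in(156,211,265): 
  for v in (203,367): print("card",pw("top",*f(u,v),.068).round(4))
for u,v in((148,246),(148,322),(206,246),(206,322),(258,240),(258,322)): print("tabtop",pw("top",*f(u,v),.096).round(4))
print("open",pw("top",*f(103,132),.1).round(4),pw("top",*f(370,132),.1).round(4))
g=lambda u,v:((u-400+.5)/5-.5+235,(v+.5)/5-.5+140)
for u,v in((486,210),(617,106),(747,200)): print("scene open",pw("scene",*g(u,v),.1).round(4))
for n,u,v in(("ear- top",430,158),("ear+ top",622,312)): print(n,pw("scene",*g(u,v),.124).round(4))
s=lambda u,v:((u-400+.5)/5-.5+340,(v-400+.5)/5-.5+212)
for u,v in((508,462),(533,558)): print("stand card",pw("top",*s(u,v),.051).round(4))
# homes: x of module 0.517, yaw .01
for ox in(.513,.517):
  m=np.array([ox,-.0186,0]); r=m+[-.013,0,.023]; print("slot4 pred wp",(wp("top",r+[.03,-.03,.045])-[235,200])*8,(wp("top",r+[-.03,-.03,.045])-[235,200])*8)
E
```

```text
card [0.5338 0.0118 0.068 ]
card [0.4744 0.0114 0.068 ]
card [ 0.5339 -0.0082  0.068 ]
card [ 0.4745 -0.0086  0.068 ]
card [ 0.5341 -0.0279  0.068 ]
card [ 0.4746 -0.0282  0.068 ]
tabtop [0.5186 0.0141 0.096 ]
tabtop [0.4916 0.0139 0.096 ]
tabtop [ 0.5187 -0.0065  0.096 ]
tabtop [ 0.4918 -0.0067  0.096 ]
tabtop [ 0.521 -0.025  0.096]
tabtop [ 0.4919 -0.0252  0.096 ]
open [0.559  0.0303 0.1   ] [ 0.5595 -0.0645  0.1   ]
scene open [ 0.5564 -0.0655  0.1   ]
scene open [ 0.4512 -0.0664  0.1   ]
scene open [0.4511 0.0306 0.1   ]
ear- top [ 0.5657 -0.0988  0.124 ]
ear+ top [0.5677 0.0451 0.124 ]
stand card [ 0.5384 -0.3032  0.051 ]
stand card [ 0.4822 -0.3177  0.051 ]
slot4 pred wp [318.54717698 211.01283217] [317.81074665 376.69607823]
slot4 pred wp [318.59616781 199.99079905] [317.85993365 365.6299103 ]
```

>>> send_rows([
  [[0, 0, -1], [0, 0, 0], 20],
  [[0, 0, -1], [0, 0, 0], 20],
  [[0, 0, -1], [0, 0, 0], 20],
  [[0, 0, -1], [0, 0, 0], 20],
  [[0, 0, -1], [0, 0, 0], 20],
  [[0, 0, -1], [0, 0, 0], 20],
  [[0, 0, -0.88], [0, 0, 0], 20],
  [[0, 0, 0], [0, 0, 0], 20],
])

```text
t: 10.0
tcp_pos: [0.5611, 0.3419, 0.2355]
tool_rot: [0.625, 0.78, -0.0, -0.0]
contact_force: [-0.3, -0.5, -0.0]
opening: 0.922
```

>>> send_rows([
  [[0, 0, -0.09], [0, 0, 0], 75],
  [[0, 0, 0], [-0.15, -0.05, 0], 75],
  [[0, 0, 0], [-0.223, -0.0725, 0], 75],
  [[0, 0, 0], [-0.223, -0.0725, 0], 75],
  [[0, 0, 0], [-0.223, -0.0725, 0], 75],
  [[0, 0, 0], [-0.223, -0.0725, 0], 75],
  [[0, 0, 0], [-0.223, -0.0725, 0], 75],
  [[0, 0, 0], [-0.223, -0.0725, 0], 75],
])

```text
t: 10.8
tcp_pos: [0.5357, 0.0283, 0.2361]
tool_rot: [0.621, 0.784, 0.0, 0.0]
contact_force: [1.0, -1.1, 0.5]
opening: 0.707
```

>>> send_rows([
  [[0, 0, 0], [-0.223, -0.0725, 0], 75],
  [[0, 0, 0], [-0.223, -0.0725, 0], 75],
  [[0, 0, 0], [-0.223, -0.0725, 0], 75],
  [[0, 0, 0], [-0.223, -0.0725, 0], 75],
  [[0, 0, 0], [-0.223, -0.0725, 0], 75],
  [[0, 0, 0], [-0.223, -0.0725, 0], 75],
  [[0, 0, 0], [-0.223, -0.0725, 0], 75],
  [[0, 0, 0], [-0.07, -0.023, 0], 75],
])

```text
t: 11.6
tcp_pos: [0.507, -0.3181, 0.2352]
tool_rot: [0.624, 0.781, -0.001, 0.0]
contact_force: [-0.6, 0.3, -0.1]
opening: 0.709
```

>>> send_rows([
  [[0, 0, 0], [0, 0, 0.2], 75],
  [[0, 0, 0], [0, 0, 0.1], 75],
  [[0, 0, 0], [0, 0, 0], 75],
  [[0, 0, 0], [0, 0, 0], 75],
])

```text
t: 12.0
tcp_pos: [0.5093, -0.3113, 0.1765]
tool_rot: [0.62, 0.785, 0.0, -0.0]
contact_force: [0.8, 0.9, 0.0]
opening: 0.703
```

>>> send_rows([
  [[0, 0, 0], [0, 0, 0.2], 75],
  [[0, 0, 0], [0, 0, 0.2], 75],
  [[0, 0, 0], [0, 0, 0.15], 75],
  [[0, 0, 0], [0, 0, 0.05], 75],
  [[0, 0, 0], [0, 0, 0], 75],
  [[0, 0, 0], [0, 0, 0], 110],
  [[0, 0, 0], [0, 0, 0], 140],
  [[0, 0, 0], [0, 0, 0], 140],
], grip_force=30)

```text
t: 12.8
tcp_pos: [0.5096, -0.3123, 0.0574]
tool_rot: [0.619, 0.785, 0.0, 0.001]
contact_force: [0.5, -0.3, -0.1]
opening: 0.45
```

>>> send_rows([
  [[0, 0, 0], [0, 0, 0], 200],
  [[0, 0, 0], [0, 0, 0], 200],
  [[0, 0, 0], [0, 0, 0], 200],
])

```text
t: 13.1
tcp_pos: [0.5094, -0.3122, 0.0568]
tool_rot: [0.619, 0.785, 0.0, 0.001]
contact_force: [-0.4, 0.5, 7.1]
opening: 0.346
```

>>> send_rows([
  [[0, 0, 0], [0, 0, -0.05], 220],
  [[0, 0, 0], [0, 0, -0.1], 220],
  [[0, 0, 0], [0, 0, -0.2], 220],
  [[0, 0, 0], [0, 0, -0.2], 220],
  [[0, 0, 0], [0, 0, -0.2], 220],
  [[0, 0, 0.75], [0, 0, -0.1], 220],
  [[0, 0, 0.75], [0, 0, 0], 220],
  [[0, 0, 0], [0.1, -0.003, 0], 220],
], grip_force=40)

```text
t: 13.9
tcp_pos: [0.5077, -0.2944, 0.2271]
tool_rot: [0.706, 0.708, -0.0, 0.001]
contact_force: [0.1, 1.0, -0.4]
opening: 0.343
```

>>> send_rows([
  [[0, 0, 0], [0.2, -0.003, 0], 220],
  [[0, 0, 0], [0.22, -0.003, 0], 220],
  [[0, 0, 0], [0.22, -0.003, 0], 220],
  [[0, 0, 0], [0.22, -0.003, 0], 220],
  [[0, 0, 0], [0.22, 0, 0], 220],
  [[0, 0, 0], [0.14, 0, 0], 220],
  [[0, 0, 0], [0, 0, 0], 220],
  [[0, 0, 0], [0, 0, 0], 220],
])

```text
t: 14.7
tcp_pos: [0.5031, -0.0475, 0.2264]
tool_rot: [0.703, 0.711, -0.0, 0.0]
contact_force: [0.2, 0.2, -0.5]
opening: 0.34
```

>>> send_rows([
  [[0, 0, 0], [0, 0.005, 0.15], 220],
  [[0, 0, 0], [0, 0, 0.2], 220],
  [[0, 0, 0], [0, 0, 0.15], 220],
  [[0, 0, 0], [0, 0, 0], 220],
  [[0, 0, 0], [0, 0, 0], 220],
])

```text
t: 15.2
tcp_pos: [0.5043, -0.0488, 0.1263]
tool_rot: [0.704, 0.71, -0.0, -0.0]
contact_force: [-0.0, 0.7, -0.3]
opening: 0.339
```

```bash
python3 - <<'E'
from h import *
s=arm.snapshot("scene")
o=arm.get_obs(); print(o["tcp_pos"],o["tool_rot"],o["contact_force"])
cv2.imwrite("pics/c5.png",crop(s,230,125,90,70,8.5))
E
```

```text
[ 0.50495298 -0.04849671  0.12709178] [7.03947862e-01 7.10251426e-01 3.71202464e-04 4.26296722e-04] [ 0.31687302  0.18478591 -0.17891993]
```

View pics/c5.png

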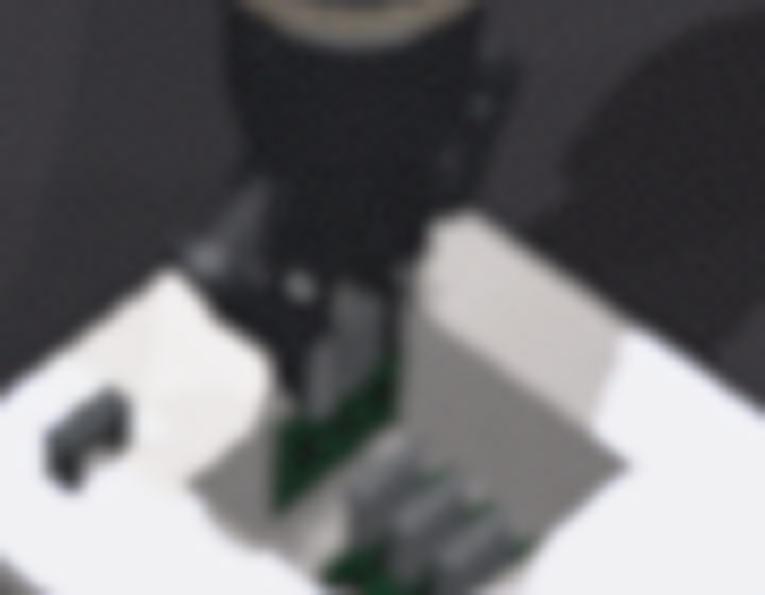

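The crop shows the card upright in the fingers over the empty slot. Its lower +x corner is at about (280,505), with the three fixed cards to its right.

```bash
python3 - <<'E'
from h import *
p=lambda x,y,z:((wp("scene",np.array([x,y,z]))-[230,125])*8.5).round(1)
for y in(-.0505,-.0485,-.0465):
  print(y,"low+x",p(.535,y,.076),"top+x",p(.535,y,.121),"top-x",p(.475,y,.121), "tabtop", p(.490,y,.149),p(.52,y,.149))
for n,q in(("c3 tab mid",(.504,-.028,.096)),("c2",(.504,-.008,.096)),("c1",(.504,.012,.096)),("c3 tab +x top",(.519,-.028,.096)),("c3 tab -x top",(.489,-.028,.096))): print(n,p(*q))
E
```

```text
-0.0505 low+x [264.9 516. ] top+x [265.9 428.3] top-x [396.  326.6] tabtop [366.5 293.8] [300.2 345. ]
-0.0485 low+x [269.3 519.4] top+x [270.4 431.8] top-x [400.5 329.9] tabtop [371.1 297.1] [304.8 348.4]
-0.0465 low+x [273.6 522.8] top+x [274.9 435.2] top-x [405.  333.2] tabtop [375.7 300.5] [309.5 351.8]
c3 tab mid [382.4 462.9]
c2 [427.7 497.1]
c1 [473.8 531.8]
c3 tab +x top [350.2 488.6]
c3 tab -x top [414.1 437.3]
```

>>> send_rows([
  [[0, 0, 0], [0.002, -0.004, 0.07], 220],
  [[0, 0, 0], [0, 0, 0.04], 220],
  [[0, 0, 0], [0, 0, 0.02], 220],
  [[0, 0, 0], [0, 0, 0.02], 220],
  [[0, 0, 0], [0, 0, 0], 220],
])

```text
t: 15.75
tcp_pos: [0.5035, -0.0475, 0.096]
tool_rot: [0.704, 0.711, 0.0, 0.0]
contact_force: [0.1, -0.3, -0.3]
opening: 0.334
```

>>> send_rows([
  [[0, 0, 0], [0, 0, 0.03], 220],
  [[0, 0, 0], [0, 0, 0.03], 220],
  [[0, 0, 0], [0, 0, 0.02], 220],
  [[0, 0, 0], [0, 0, 0.015], 220],
  [[0, 0, 0], [0, 0, 0], 220],
  [[0, 0, 0], [0, 0, 0], 220],
])

```text
t: 16.35
tcp_pos: [0.5034, -0.0474, 0.0769]
tool_rot: [0.704, 0.711, -0.0, -0.0]
contact_force: [0.1, 0.1, -1.4]
opening: 0.339
```

>>> send_rows([
  [[0, 0, 0], [0, 0, 0.01], 220],
  [[0, 0, 0], [0, 0, 0.01], 220],
  [[0, 0, 0], [0, 0, 0.01], 220],
  [[0, 0, 0], [0, 0, 0], 220],
  [[0, 0, 0], [0, 0, 0], 220],
])

```text
t: 16.85
tcp_pos: [0.5047, -0.0473, 0.0731]
tool_rot: [0.704, 0.711, 0.001, 0.002]
contact_force: [-5.6, 0.5, 29.3]
opening: 0.34
```

>>> send_rows([
  [[0, 0, 0], [0, 0, -0.005], 150],
  [[0, 0, 0], [0, 0, 0], 130],
  [[0, 0, 0], [0, 0, 0], 115],
  [[0, 0, 0], [0, 0, 0], 115],
  [[0, 0, 0], [0, 0, 0], 115],
])

```text
t: 17.35
tcp_pos: [0.5033, -0.0475, 0.0717]
tool_rot: [0.704, 0.711, -0.0, -0.0]
contact_force: [0.1, 0.8, -0.2]
opening: 0.547
```

>>> send_rows([
  [[0, 0, 0], [0, 0, -0.05], 115],
  [[0, 0, 0], [0, 0, -0.1], 115],
  [[0, 0, 0], [0, 0, -0.2], 115],
  [[0, 0, 0], [0, 0, -0.2], 115],
  [[0, 0, 0], [0, 0, -0.2], 115],
  [[0, 0, 1], [0, 0, -0.1], 60],
  [[0, 0, 1], [0, 0, 0], 60],
  [[0, 0, 1], [0, 0, 0], 20],
])

```text
t: 18.15
tcp_pos: [0.5036, -0.0475, 0.2435]
tool_rot: [0.846, 0.533, 0.001, 0.001]
contact_force: [0.1, 0.1, 0.1]
opening: 0.909
```

>>> send_rows([
  [[0, 0, 1], [0, 0, 0], 20],
  [[0, 0, 1], [0, 0, 0], 20],
  [[0, 0, 1], [0, 0, 0], 20],
  [[0, 0, 1], [0, 0, 0], 20],
  [[0, 0, 1], [0, 0, 0], 20],
  [[0, 0, 1], [0, 0, 0], 20],
  [[0, 0, 1], [0, 0, 0], 20],
  [[0, 0, 0.47], [0, 0, 0], 20],
])

```text
t: 18.95
tcp_pos: [0.5032, -0.0471, 0.2426]
tool_rot: [1.0, 0.003, 0.0, -0.0]
contact_force: [-0.1, 0.3, 0.9]
opening: 0.925
```

>>> send_rows([
  [[0, 0, 0], [0.01, -0.1, 0], 20],
  [[0, 0, 0], [0.04, -0.23, 0], 20],
  [[0, 0, 0], [0.04, -0.23, 0], 20],
  [[0, 0, 0], [0.04, -0.23, 0], 20],
  [[0, 0, 0], [0.04, -0.23, 0], 20],
  [[0, 0, 0], [0.04, -0.23, 0], 20],
  [[0, 0, 0], [0.04, -0.23, 0], 20],
  [[0, 0, 0], [0.04, -0.23, 0], 20],
])

```text
t: 19.75
tcp_pos: [0.5576, 0.2971, 0.2427]
tool_rot: [1.0, 0.005, -0.0, -0.0]
contact_force: [0.5, 0.1, 0.7]
opening: 0.921
```

>>> send_rows([
  [[0, 0, 0], [0, -0.22, 0], 20],
  [[0, 0, 0], [0, 0, 0], 20],
  [[0, 0, 0], [0, 0, 0], 20],
  [[0, 0, 0], [0, 0, 0], 20],
])

```text
t: 20.15
tcp_pos: [0.5576, 0.3378, 0.2422]
tool_rot: [1.0, 0.005, -0.0, 0.0]
contact_force: [0.5, -0.3, -0.0]
opening: 0.925
```

```bash
python3 - <<'E'
from h import *
t=arm.snapshot("top"); s=arm.snapshot("scene")
o=arm.get_obs(); print(o["t"],o["tcp_pos"],o["tool_rot"],o["contact_force"])
im=np.zeros((400,800,3),np.uint8)
im[:400,:400]=crop(t,235,200,50,50,8); im[:400,400:]=crop(s,235,140,80,80,5)
cv2.imwrite("pics/c6.png",im)
E
```

```text
20.25 [0.5579261  0.33733677 0.24228971] [9.99991506e-01 4.10663349e-03 1.70295841e-04 3.07829771e-04] [-0.59688211 -0.0720525  -0.37398029]
```

View pics/c6.png

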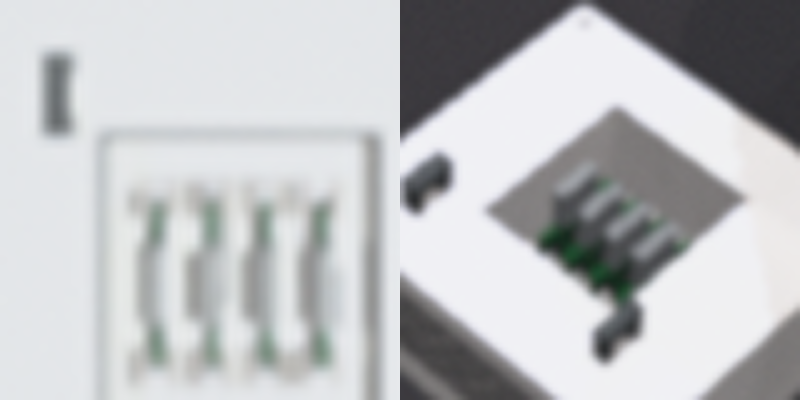

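All four cards now look alike in both views (new one at u≈320, top view), so the card is seated. I'll regrip the door.

>>> send_rows([
  [[0, 0, 0], [0.0165, -0.025, 0.2], 20],
  [[0, 0, 0], [0, 0, 0.23], 20],
  [[0, 0, 0], [0, 0, 0.23], 20],
  [[0, 0, 0], [0, 0, 0.2], 20],
  [[0, 0, 0], [0, 0, 0.12], 20],
  [[0, 0, 0], [0, 0, 0.06], 20],
  [[0, 0, 0], [0, 0, 0], 20],
  [[0, 0, 0], [0, 0, 0], 20],
])

```text
t: 21.05
tcp_pos: [0.5615, 0.3442, 0.0353]
tool_rot: [1.0, 0.005, 0.001, -0.0]
contact_force: [-0.3, 0.3, 0.2]
opening: 0.921
```

>>> send_rows([
  [[0, 0, 0], [0, 0.008, 0.043], 20],
  [[0, 0, 0], [0, 0, 0], 20],
  [[0, 0, 0], [0, 0, 0], 60],
  [[0, 0, 0], [0, 0, 0], 90],
  [[0, 0, 0], [0, 0, 0], 120],
  [[0, 0, 0], [0, 0, 0], 160],
  [[0, 0, 0], [0, 0, 0], 160],
  [[0, 0, 0], [0, 0, 0], 160],
], grip_force=50)

```text
t: 21.85
tcp_pos: [0.5617, 0.3498, 0.0295]
tool_rot: [1.0, 0.007, 0.003, -0.005]
contact_force: [-3.0, 12.1, 18.9]
opening: 0.466
```

>>> send_rows([
  [[0, 0, 0], [0, 0, -0.015], 160],
  [[0, 0, 0], [0, 0, 0], 160],
  [[0, 0, 0], [0, 0, -0.015], 160],
  [[0, 0, 0], [0, 0, 0], 160],
])

```text
t: 22.25
tcp_pos: [0.5606, 0.3415, 0.031]
tool_rot: [1.0, 0.005, -0.0, 0.001]
contact_force: [-0.0, -0.1, -3.4]
opening: 0.461
```

>>> send_rows([
  [[0, 0, 0], [0, 0, -0.06], 160],
  [[0, 0, 0], [0, 0, -0.12], 160],
  [[0, 0, 0], [0, 0, -0.2], 160],
  [[0, 0, 0], [0, 0, -0.22], 160],
  [[0, 0, 0], [0, 0, -0.22], 160],
  [[0, 0, 0], [0, 0, -0.16], 160],
  [[0, 0, 0], [0.01, 0.1, 0], 160],
  [[0, 0, 0], [0.01, 0.2, 0], 160],
])

```text
t: 23.05
tcp_pos: [0.5644, 0.2855, 0.229]
tool_rot: [1.0, 0.008, 0.001, -0.002]
contact_force: [0.6, -0.2, -4.3]
opening: 0.463
```

>>> send_rows([
  [[0, 0, 0], [0.006, 0.23, 0], 160],
  [[0, 0, 0], [0.005, 0.23, 0], 160],
  [[0, 0, 0], [0, 0.23, 0], 160],
  [[0, 0, 0], [0, 0.23, 0], 160],
  [[0, 0, 0], [0, 0.23, 0], 160],
  [[0, 0, 0], [0, 0.2, 0], 160],
  [[0, 0, 0], [0, 0.15, 0], 160],
  [[0, 0, 0], [0, 0.05, 0], 160],
])

```text
t: 23.85
tcp_pos: [0.5699, -0.0325, 0.2274]
tool_rot: [1.0, 0.002, -0.001, 0.001]
contact_force: [0.3, 0.3, -2.8]
opening: 0.454
```

>>> send_rows([
  [[0, 0, 0], [0, 0, 0], 160],
  [[0, 0, 0], [0, 0, 0], 160],
  [[0, 0, 0], [0, 0, 0], 160],
])

```text
t: 24.15
tcp_pos: [0.5707, -0.0253, 0.2275]
tool_rot: [1.0, 0.006, 0.0, -0.001]
contact_force: [0.9, 0.0, -4.1]
opening: 0.46
```

>>> send_rows([
  [[0, 0, 0], [0, 0.016, 0.12], 160],
  [[0, 0, 0], [0, 0, 0.15], 160],
  [[0, 0, 0], [0, 0, 0.1], 160],
  [[0, 0, 0], [0, 0, 0.05], 160],
  [[0, 0, 0], [0, 0, 0], 160],
  [[0, 0, 0], [0, 0, 0], 160],
])

```text
t: 24.75
tcp_pos: [0.5712, -0.0296, 0.144]
tool_rot: [1.0, 0.006, 0.0, -0.0]
contact_force: [-0.4, 1.2, -4.1]
opening: 0.455
```

```bash
python3 - <<'E'
from h import *
s=arm.snapshot("scene")
o=arm.get_obs(); print(o["tcp_pos"],o["tool_rot"],o["contact_force"])
cv2.imwrite("pics/c7.png",crop(s,225,135,100,75,8))
E
```

```text
[ 0.57131281 -0.02958466  0.14430065] [ 9.99984110e-01  5.58699407e-03  6.49973606e-04 -3.79138829e-04] [-0.93705166  3.12549848 -4.43987792]
```

View pics/c7.png

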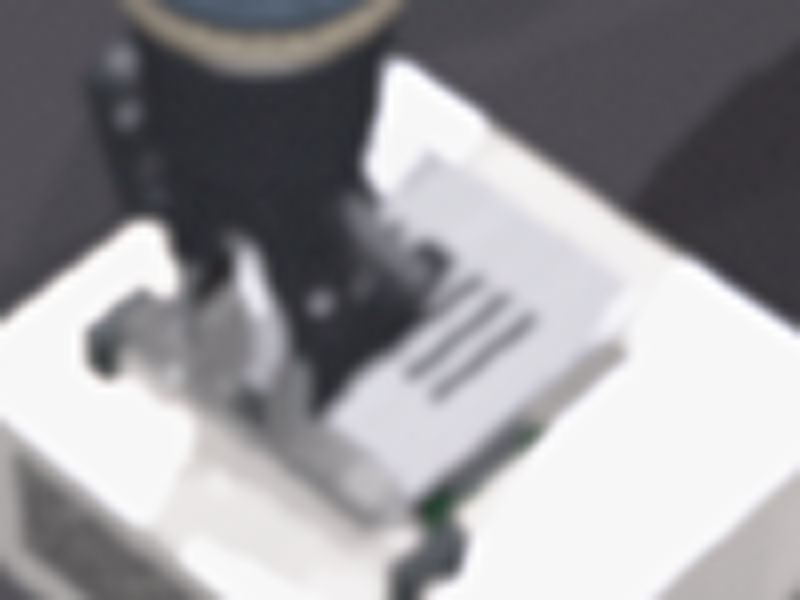

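The crop shows the door level between the ears, with its panel over the bay. The 3 N y-force hints that the rail is brushing the -y ear, so I'll shift 2 mm to +y and then lower.

>>> send_rows([
  [[0, 0, 0], [0, -0.01, 0], 160],
  [[0, 0, 0], [0, 0, 0], 160],
  [[0, 0, 0], [0, 0, 0.02], 160],
  [[0, 0, 0], [0, 0, 0], 160],
])

```text
t: 25.2
tcp_pos: [0.5705, -0.0289, 0.139]
tool_rot: [1.0, 0.005, -0.0, 0.0]
contact_force: [-0.1, 0.4, -3.9]
opening: 0.459
```

>>> send_rows([
  [[0, 0, 0], [0, -0.005, 0.025], 160],
  [[0, 0, 0], [0, 0, 0.015], 160],
  [[0, 0, 0], [0, 0, 0], 160],
  [[0, 0, 0], [0, 0, 0], 160],
])

```text
t: 25.6
tcp_pos: [0.5706, -0.0276, 0.1311]
tool_rot: [1.0, 0.005, -0.0, -0.0]
contact_force: [0.5, -0.5, -3.3]
opening: 0.457
```

>>> send_rows([
  [[0, 0, 0], [0, 0, 0.01], 160],
  [[0, 0, 0], [0, 0, 0], 160],
  [[0, 0, 0], [0, 0, 0], 160],
])

```text
t: 25.9
tcp_pos: [0.5707, -0.0276, 0.1293]
tool_rot: [1.0, 0.005, -0.0, -0.0]
contact_force: [0.2, 0.0, -3.9]
opening: 0.457
```

>>> send_rows([
  [[0, 0, 0], [0, 0, 0.01], 160],
  [[0, 0, 0], [0, 0, 0], 160],
  [[0, 0, 0], [0, 0, 0], 160],
])

```text
t: 26.2
tcp_pos: [0.5706, -0.0276, 0.1272]
tool_rot: [1.0, 0.005, -0.0, -0.0]
contact_force: [0.6, -0.2, -3.7]
opening: 0.462
```

>>> send_rows([
  [[0, 0, 0], [0, 0, 0.006], 160],
  [[0, 0, 0], [0, 0, 0], 160],
  [[0, 0, 0], [0, 0, 0], 160],
])

```text
t: 26.5
tcp_pos: [0.5708, -0.0275, 0.1267]
tool_rot: [1.0, 0.005, 0.0, 0.0]
contact_force: [-2.6, 0.8, 6.1]
opening: 0.459
```

>>> send_rows([
  [[0, 0, 0], [0, 0, 0.006], 160],
  [[0, 0, 0], [0, 0, 0], 160],
  [[0, 0, 0], [0, 0, 0], 160],
])

```text
t: 26.8
tcp_pos: [0.5709, -0.0275, 0.1266]
tool_rot: [1.0, 0.005, 0.001, 0.0]
contact_force: [-5.7, 0.6, 18.4]
opening: 0.465
```

>>> send_rows([
  [[0, 0, 0], [0, 0, -0.006], 160],
  [[0, 0, 0], [0, -0.015, -0.001], 160],
  [[0, 0, 0], [0, -0.015, 0], 160],
  [[0, 0, 0], [0, -0.008, 0], 160],
  [[0, 0, 0], [0, 0, 0], 160],
  [[0, 0, 0], [0, 0, 0], 160],
])

```text
t: 27.4
tcp_pos: [0.5713, -0.0207, 0.1267]
tool_rot: [1.0, 0.005, 0.001, 0.0]
contact_force: [-0.3, -4.1, 5.2]
opening: 0.462
```

>>> send_rows([
  [[0, 0, 0], [0, -0.01, 0], 160],
  [[0, 0, 0], [0, 0, 0], 160],
  [[0, 0, 0], [0, 0, 0], 160],
])

```text
t: 27.7
tcp_pos: [0.5714, -0.0188, 0.1267]
tool_rot: [1.0, 0.005, 0.001, 0.001]
contact_force: [-0.6, -3.3, 5.9]
opening: 0.462
```

>>> send_rows([
  [[0, 0, 0], [0, -0.008, 0], 160],
  [[0, 0, 0], [0, 0, 0], 160],
  [[0, 0, 0], [0, 0, 0], 160],
])

```text
t: 28.0
tcp_pos: [0.5714, -0.0173, 0.1267]
tool_rot: [1.0, 0.005, 0.001, 0.001]
contact_force: [0.1, -4.2, 5.1]
opening: 0.459
```

>>> send_rows([
  [[0, 0, 0], [0, -0.006, 0], 160],
  [[0, 0, 0], [0, 0, 0], 160],
  [[0, 0, 0], [0, 0, 0], 160],
])

```text
t: 28.3
tcp_pos: [0.5714, -0.0162, 0.1267]
tool_rot: [1.0, 0.005, 0.001, 0.001]
contact_force: [0.6, -4.4, 6.0]
opening: 0.464
```

>>> send_rows([
  [[0, 0, 0], [0, -0.006, 0], 160],
  [[0, 0, 0], [0, 0, 0], 160],
  [[0, 0, 0], [0, 0, 0], 160],
])

```text
t: 28.6
tcp_pos: [0.5714, -0.0153, 0.1267]
tool_rot: [1.0, 0.005, 0.001, 0.001]
contact_force: [0.4, -5.1, 5.3]
opening: 0.459
```

>>> send_rows([
  [[0, 0, 0], [0, -0.008, 0], 160],
  [[0, 0, 0], [0, 0, 0], 160],
  [[0, 0, 0], [0, 0, 0], 160],
])

```text
t: 28.9
tcp_pos: [0.5713, -0.0153, 0.1267]
tool_rot: [1.0, 0.004, 0.001, 0.002]
contact_force: [0.4, -9.7, 6.5]
opening: 0.461
```

>>> send_rows([
  [[0, 0, 0], [0, 0.006, -0.003], 160],
  [[0, 0, 0], [0, 0, 0], 120],
  [[0, 0, 0], [0, 0, 0], 90],
  [[0, 0, 0], [0, 0, 0], 60],
  [[0, 0, 0], [0, 0.01, 0], 45],
  [[0, 0, 0], [0, 0.02, 0], 40],
  [[0, 0, 0], [0, 0.0165, 0], 40],
  [[0, 0, 0], [0, 0, 0], 40],
])

```text
t: 29.7
tcp_pos: [0.5707, -0.0233, 0.1268]
tool_rot: [1.0, 0.005, -0.0, -0.0]
contact_force: [0.3, -0.0, 0.1]
opening: 0.842
```

>>> send_rows([
  [[0, 0, 0], [0, 0, 0], 25],
  [[0, 0, 0], [0, 0, 0], 25],
])

```text
t: 29.9
tcp_pos: [0.5707, -0.0226, 0.1269]
tool_rot: [1.0, 0.005, 0.0, -0.0]
contact_force: [1.2, 0.2, -0.6]
opening: 0.898
```

>>> send_rows([
  [[0, 0, 0], [0, 0.015, 0], 25],
  [[0, 0, 0], [0, 0, 0], 25],
  [[0, 0, 0], [0, 0, -0.05], 25],
  [[0, 0, 0], [0, 0, -0.1], 25],
  [[0, 0, 0], [0, 0, -0.2], 25],
  [[0, 0, 0], [0, 0, -0.2], 25],
  [[0, 0, 0], [-0.1, 0.2, -0.1], 25],
  [[0, 0, 0], [-0.1, 0.22, 0], 25],
])

```text
t: 30.7
tcp_pos: [0.5332, -0.1094, 0.261]
tool_rot: [1.0, 0.007, 0.003, 0.0]
contact_force: [-0.2, -2.0, -0.4]
opening: 0.898
```

>>> send_rows([
  [[0, 0, 0], [0, 0.24, 0], 25],
  [[0, 0, 0], [0, 0.24, 0], 25],
  [[0, 0, 0], [0, 0.24, 0], 25],
  [[0, 0, 0], [0, 0.24, 0], 25],
  [[0, 0, 0], [0, 0.24, 0], 25],
  [[0, 0, 0], [0, 0.1, 0], 25],
  [[0, 0, 0], [0, 0, 0], 25],
])

```text
t: 31.4
tcp_pos: [0.5328, -0.3746, 0.2569]
tool_rot: [1.0, 0.002, -0.0, 0.001]
contact_force: [0.3, 0.0, -0.5]
opening: 0.901
```

```bash
python3 - <<'E'
from h import *
t=arm.snapshot("top"); s=arm.snapshot("scene")
o=arm.get_obs(); print(o["t"],o["tcp_pos"],o["contact_force"])
im=np.zeros((560,800,3),np.uint8)
a=crop(t,220,190,90,85,4.4); im[:a.shape[0],:a.shape[1]]=a; im[:400,400:]=crop(s,225,135,80,80,5)
cv2.imwrite("pics/c8.png",im)
g0=cv2.imread("pics/top0.png")
E
```

```text
31.5 [ 0.53426014 -0.36987381  0.25719753] [ 0.10244558  0.77771557 -0.29631742]
```

View pics/c8.png

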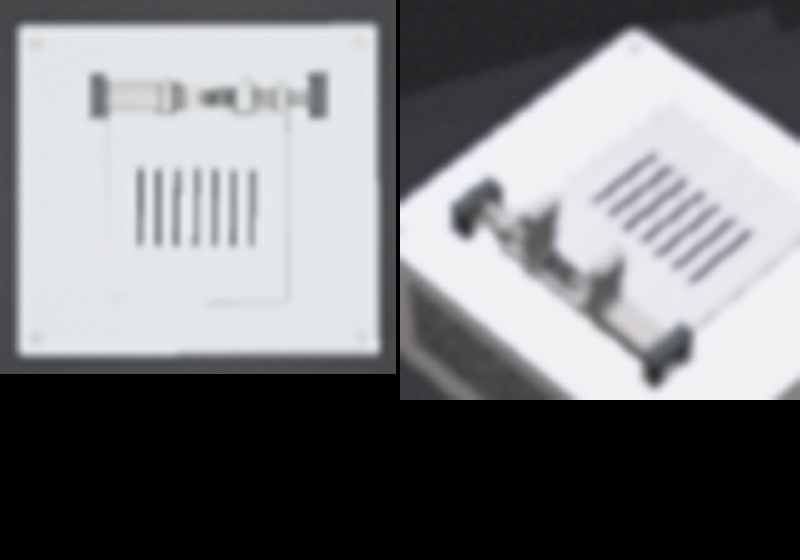

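Both views show the door flat on the deck and the pins at the ears. I'll compare the tab spacing with the first picture to check that the sprung pin is fully out.

```bash
python3 - <<'E'
from h import *
s0=cv2.resize(cv2.imread("pics/scene0.png"),(512,384),interpolation=cv2.INTER_AREA)[:,:,::-1]
t0=cv2.resize(cv2.imread("pics/top0.png"),(512,384),interpolation=cv2.INTER_AREA)[:,:,::-1]
s=arm.snapshot("scene"); t=arm.snapshot("top")
im=np.zeros((600,800,3),np.uint8)
im[:360,:400]=crop(s0,232,165,50,45,8); im[:360,400:]=crop(s,232,165,50,45,8)
im[360:560,:400]=crop(t0,238,202,50,25,8); im[360:560,400:]=crop(t,238,202,50,25,8)
cv2.imwrite("pics/c9.png",im)
G=lambda i,x,y,w,h:cv2.cvtColor(np.ascontiguousarray(i[y:y+h,x:x+w]),cv2.COLOR_RGB2GRAY).astype(np.float32)
for n,a,b,r in(("slats top",t0,t,(245,222,38,28)),("deck top",t0,t,(216,186,98,90)),("slats scene",s0,s,(262,160,36,36))):
    print(n,cv2.phaseCorrelate(G(a,*r),G(b,*r),cv2.createHanningWindow(r[2:],cv2.CV_32F)))
E
```

```text
slats top ((-0.05335635499935165, 0.15898367466761876), 0.8916913795471192)
deck top ((-0.43750608522923073, 0.10926293937600917), 0.6014678221808539)
slats scene ((0.6899589512243445, -0.6229004769034177), 0.9607004948236324)
```

View pics/c9.png

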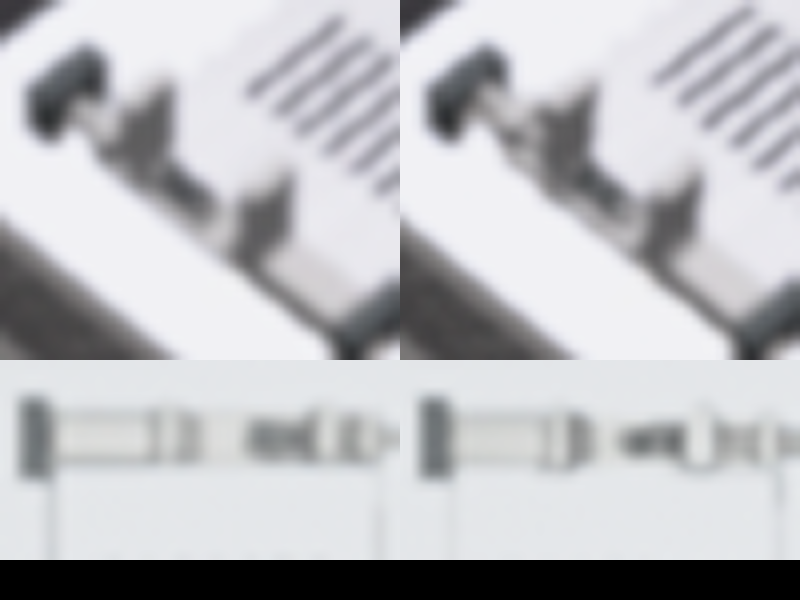

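The comparison shows the -y tab short of its first place: in the top crops it was at u≈326 and is now at u≈302, about 6–8 mm. The sprung pin is apparently resting against the ear face instead of in the tunnel, so I'll quantify the door's offset.

```bash
python3 - <<'E'
from h import *
s0=cv2.resize(cv2.imread("pics/scene0.png"),(512,384),interpolation=cv2.INTER_AREA)[:,:,::-1]
t0=cv2.resize(cv2.imread("pics/top0.png"),(512,384),interpolation=cv2.INTER_AREA)[:,:,::-1]
s=arm.snapshot("scene"); t=arm.snapshot("top")
g=lambda i:cv2.cvtColor(np.ascontiguousarray(i),cv2.COLOR_RGB2GRAY).astype(np.float32)
def ecc(a,b,p,w,h):
    x,y=int(round(p[0]-w/2)),int(round(p[1]-h/2)); A=g(a)[y:y+h,x:x+w];B=g(b)[y:y+h,x:x+w]
    W=np.eye(2,3,dtype=np.float32)
    try: c,W=cv2.findTransformECC(A,B,W,cv2.MOTION_TRANSLATION,(3,200,1e-5),None,1); return W[:,2].round(2),round(c,3)
    except cv2.error as e: return "fail"
for cam,a,b in(("top",t0,t),("scene",s0,s)):
    J=np.array([wp(cam,np.array([.5,-.02,.105])+d)-wp(cam,np.array([.5,-.02,.105])) for d in(np.array([.001,0,0]),np.array([0,.001,0]))]).T
    for n,p,w,h in(("ear-",(.572,-.095,.115),12,14),("slats all",(.502,-.018,.105),36,32),("slats -y",(.502,-.04,.105),18,32),("slats +y",(.502,.003,.105),18,32),("tab+",(.572,-.001,.13),12,12),("tab-",(.572,-.055,.13),12,12)):
        r=ecc(a,b,wp(cam,np.array(p)),w,h); print(cam,n,r,"xy mm",np.linalg.solve(J,r[0]).round(2) if r!="fail" else "")
o=arm.get_obs();print(o["t"])
E
```

```text
top ear- (array([-0.08,  0.12], dtype=float32), 0.974) xy mm [-0.34  0.22]
top slats all (array([-0.29,  0.61], dtype=float32), 0.874) xy mm [-1.72  0.81]
top slats -y (array([-0.24,  0.66], dtype=float32), 0.855) xy mm [-1.86  0.67]
top slats +y (array([-0.34,  0.61], dtype=float32), 0.873) xy mm [-1.72  0.95]
top tab+ fail xy mm 
top tab- fail xy mm 
scene ear- (array([-0.05, -0.23], dtype=float32), 0.948) xy mm [-0.49 -0.65]
scene slats all (array([ 0.83, -0.73], dtype=float32), 0.965) xy mm [-3.46 -0.15]
scene slats -y (array([ 0.73, -0.92], dtype=float32), 0.947) xy mm [-3.75 -0.8 ]
scene slats +y (array([ 0.69, -0.56], dtype=float32), 0.968) xy mm [-2.76 -0.01]
scene tab+ (array([ 0.87, -0.05], dtype=float32), 0.978) xy mm [-1.8   1.56]
scene tab- (array([ 1.6 , -0.13], dtype=float32), 0.806) xy mm [-3.4   2.78]
31.7
```

The door sits about 2 mm to -x of its first place, enough to keep the 8 mm pin out of the 13 mm tunnel. I'll regrip it, slide it +x and let go again.

>>> send_rows([
  [[0, 0, 0], [0.025, -0.221, 0], 15],
  [[0, 0, 0], [0.025, -0.221, 0], 15],
  [[0, 0, 0], [0.025, -0.221, 0], 15],
  [[0, 0, 0], [0.025, -0.221, 0], 15],
  [[0, 0, 0], [0.025, -0.221, 0], 15],
  [[0, 0, 0], [0.025, -0.221, 0], 15],
  [[0, 0, 0], [0.025, -0.221, 0], 15],
  [[0, 0, 0], [0.025, -0.221, 0], 15],
])

```text
t: 32.5
tcp_pos: [0.5702, -0.0136, 0.2575]
tool_rot: [1.0, 0.006, 0.0, 0.0]
contact_force: [0.9, -0.2, -0.2]
opening: 0.944
```

>>> send_rows([
  [[0, 0, 0], [0, 0, 0.15], 15],
  [[0, 0, 0], [0, 0, 0.1], 15],
  [[0, 0, 0], [0, 0, 0], 15],
  [[0, 0, 0], [0, 0, 0], 15],
])

```text
t: 32.9
tcp_pos: [0.5705, -0.0158, 0.2075]
tool_rot: [1.0, 0.006, -0.0, -0.0]
contact_force: [0.1, 1.0, 0.6]
opening: 0.942
```

>>> send_rows([
  [[0, 0, 0], [0, 0, 0.15], 15],
  [[0, 0, 0], [0, 0, 0.15], 15],
  [[0, 0, 0], [0, 0, 0.09], 15],
  [[0, 0, 0], [0, 0, 0], 15],
  [[0, 0, 0], [0, 0, 0], 15],
])

```text
t: 33.4
tcp_pos: [0.5714, -0.0163, 0.1303]
tool_rot: [1.0, 0.005, 0.001, -0.0]
contact_force: [0.6, -0.4, -0.4]
opening: 0.941
```

>>> send_rows([
  [[0, 0, 0], [0, 0, 0], 60],
  [[0, 0, 0], [0, 0, 0], 90],
  [[0, 0, 0], [0, 0, 0], 120],
  [[0, 0, 0], [0, 0, 0], 160],
  [[0, 0, 0], [0, 0, 0], 160],
  [[0, 0, 0], [0, 0, 0], 160],
])

```text
t: 34.0
tcp_pos: [0.5716, -0.0163, 0.1309]
tool_rot: [1.0, 0.005, 0.002, 0.0]
contact_force: [-1.5, -0.8, 8.6]
opening: 0.459
```

>>> send_rows([
  [[0, 0, 0], [0, 0, -0.004], 160],
  [[0, 0, 0], [0.006, 0, 0], 160],
  [[0, 0, 0], [0.006, 0, 0], 160],
  [[0, 0, 0], [0, 0, 0], 160],
  [[0, 0, 0], [0, 0, 0], 160],
])

```text
t: 34.5
tcp_pos: [0.572, -0.0163, 0.1309]
tool_rot: [1.0, 0.005, -0.001, 0.0]
contact_force: [-7.7, -0.9, 14.5]
opening: 0.459
```

>>> send_rows([
  [[0, 0, 0], [0, 0, -0.008], 160],
  [[0, 0, 0], [0, 0, 0], 160],
  [[0, 0, 0], [0, 0, 0], 160],
])

```text
t: 34.8
tcp_pos: [0.5731, -0.0159, 0.1314]
tool_rot: [1.0, 0.005, 0.0, -0.0]
contact_force: [-1.4, 1.0, 1.2]
opening: 0.459
```

>>> send_rows([
  [[0, 0, 0], [0.008, 0, 0], 160],
  [[0, 0, 0], [0, 0, 0], 160],
  [[0, 0, 0], [0, 0, 0], 160],
])

```text
t: 35.1
tcp_pos: [0.5743, -0.016, 0.1313]
tool_rot: [1.0, 0.005, -0.0, -0.0]
contact_force: [-3.8, 1.9, 4.4]
opening: 0.458
```

>>> send_rows([
  [[0, 0, 0], [0.008, 0, 0], 160],
  [[0, 0, 0], [0, 0, 0], 160],
  [[0, 0, 0], [0, 0, 0], 160],
])

```text
t: 35.4
tcp_pos: [0.5755, -0.0161, 0.1313]
tool_rot: [1.0, 0.005, -0.001, 0.0]
contact_force: [-6.7, 2.2, 7.3]
opening: 0.455
```

>>> send_rows([
  [[0, 0, 0], [0.006, 0, 0], 160],
  [[0, 0, 0], [0, 0, 0], 160],
  [[0, 0, 0], [0, 0, 0], 160],
])

```text
t: 35.7
tcp_pos: [0.5757, -0.0161, 0.1312]
tool_rot: [1.0, 0.005, -0.002, 0.0]
contact_force: [-9.7, 2.2, 9.3]
opening: 0.457
```

>>> send_rows([
  [[0, 0, 0], [-0.01, 0, 0], 160],
  [[0, 0, 0], [-0.008, 0, 0], 160],
  [[0, 0, 0], [0, 0, 0], 160],
  [[0, 0, 0], [0, 0, 0], 160],
])

```text
t: 36.1
tcp_pos: [0.5746, -0.0163, 0.1314]
tool_rot: [1.0, 0.005, 0.001, -0.0]
contact_force: [1.7, 1.1, -0.1]
opening: 0.456
```

>>> send_rows([
  [[0, 0, 0], [-0.007, 0, 0], 160],
  [[0, 0, 0], [0, 0, 0], 160],
  [[0, 0, 0], [0, 0, 0], 160],
])

```text
t: 36.4
tcp_pos: [0.5728, -0.0164, 0.1314]
tool_rot: [1.0, 0.005, 0.0, 0.0]
contact_force: [3.6, 0.9, 1.1]
opening: 0.456
```

>>> send_rows([
  [[0, 0, 0], [0.004, 0, 0], 160],
  [[0, 0, 0], [0, 0, 0], 120],
  [[0, 0, 0], [0, 0, 0], 90],
  [[0, 0, 0], [0, 0, 0], 60],
  [[0, 0, 0], [0, 0.01, 0], 45],
  [[0, 0, 0], [0, 0.02, 0], 40],
  [[0, 0, 0], [0, 0.0165, 0], 25],
  [[0, 0, 0], [0, 0, 0], 20],
])

```text
t: 37.2
tcp_pos: [0.5731, -0.0263, 0.1312]
tool_rot: [1.0, 0.005, -0.0, 0.0]
contact_force: [0.5, -0.2, -0.1]
opening: 0.924
```

>>> send_rows([
  [[0, 0, 0], [0, 0, 0], 20],
  [[0, 0, 0], [0, 0, -0.05], 20],
  [[0, 0, 0], [0, 0, -0.1], 20],
  [[0, 0, 0], [0, 0, -0.2], 20],
  [[0, 0, 0], [0, 0, -0.2], 20],
  [[0, 0, 0], [-0.1, 0.2, -0.1], 20],
  [[0, 0, 0], [-0.1, 0.22, 0], 20],
  [[0, 0, 0], [0, 0.24, 0], 20],
])

```text
t: 38.0
tcp_pos: [0.5331, -0.1584, 0.2635]
tool_rot: [1.0, 0.006, 0.001, 0.0]
contact_force: [2.9, -0.3, -0.4]
opening: 0.918
```

>>> send_rows([
  [[0, 0, 0], [0, 0.24, 0], 25],
  [[0, 0, 0], [0, 0.24, 0], 25],
  [[0, 0, 0], [0, 0.24, 0], 25],
  [[0, 0, 0], [0, 0.24, 0], 25],
  [[0, 0, 0], [0, 0.1, 0], 25],
  [[0, 0, 0], [0, 0, 0], 25],
  [[0, 0, 0], [0, 0, 0], 25],
])

```text
t: 38.7
tcp_pos: [0.5369, -0.3694, 0.2616]
tool_rot: [1.0, 0.005, 0.0, -0.0]
contact_force: [0.6, 0.8, 0.6]
opening: 0.906
```

```bash
python3 - <<'E'
from h import *
s0=cv2.resize(cv2.imread("pics/scene0.png"),(512,384),interpolation=cv2.INTER_AREA)[:,:,::-1]
t0=cv2.resize(cv2.imread("pics/top0.png"),(512,384),interpolation=cv2.INTER_AREA)[:,:,::-1]
s=arm.snapshot("scene"); t=arm.snapshot("top")
im=np.zeros((560,800,3),np.uint8)
im[:360,:400]=crop(s0,232,165,50,45,8); im[:360,400:]=crop(s,232,165,50,45,8)
im[360:560,:400]=crop(t0,243,202,50,25,8); im[360:560,400:]=crop(t,243,202,50,25,8)
cv2.imwrite("pics/c10.png",im)
g=lambda i:cv2.cvtColor(np.ascontiguousarray(i),cv2.COLOR_RGB2GRAY).astype(np.float32)
def ecc(a,b,p,w,h):
    x,y=int(round(p[0]-w/2)),int(round(p[1]-h/2)); A=g(a)[y:y+h,x:x+w];B=g(b)[y:y+h,x:x+w]
    try: c,W=cv2.findTransformECC(A,B,np.eye(2,3,dtype=np.float32),cv2.MOTION_TRANSLATION,(3,200,1e-5),None,1); return W[:,2].round(2),round(c,3)
    except cv2.error as e: return "fail"
for cam,a,b in(("top",t0,t),("scene",s0,s)):
    J=np.array([wp(cam,np.array([.5,-.02,.105])+d)-wp(cam,np.array([.5,-.02,.105])) for d in(np.array([.001,0,0]),np.array([0,.001,0]))]).T
    for n,p,w,h in(("ear-",(.572,-.095,.115),12,14),("slats all",(.502,-.018,.105),36,32),("slats -y",(.502,-.04,.105),18,32),("slats +y",(.502,.003,.105),18,32),("tab+",(.572,-.001,.13),12,12),("tab-",(.572,-.055,.13),12,12)):
        r=ecc(a,b,wp(cam,np.array(p)),w,h); print(cam,n,r,"xy mm",np.linalg.solve(J,r[0]).round(2) if r!="fail" else "")
o=arm.get_obs();print(o["t"],o["tcp_pos"],o["contact_force"])
E
```

```text
top ear- (array([-0.04,  0.02], dtype=float32), 0.997) xy mm [-0.06  0.11]
top slats all (array([-0.1 ,  0.25], dtype=float32), 0.693) xy mm [-0.71  0.28]
top slats -y fail xy mm 
top slats +y (array([-0.26,  0.28], dtype=float32), 0.743) xy mm [-0.79  0.73]
top tab+ (array([-0.78,  0.28], dtype=float32), 0.916) xy mm [-0.8  2.2]
top tab- (array([-3.76, -0.11], dtype=float32), 0.817) xy mm [ 0.25 10.62]
scene ear- (array([ 0.01, -0.17], dtype=float32), 0.976) xy mm [-0.45 -0.39]
scene slats all (array([ 0.4 , -0.22], dtype=float32), 0.803) xy mm [-1.33  0.24]
scene slats -y (array([ 0.51, -0.51], dtype=float32), 0.984) xy mm [-2.28 -0.24]
scene slats +y (array([ 0.56, -0.3 ], dtype=float32), 0.857) xy mm [-1.84  0.36]
scene tab+ (array([0.34, 0.37], dtype=float32), 0.843) xy mm [0.3  1.54]
scene tab- (array([1.08, 0.26], dtype=float32), 0.739) xy mm [-1.4   2.71]
38.8 [ 0.53741031 -0.36821801  0.26181975] [0.82189058 1.19428364 0.00295351]
```

View pics/c10.png

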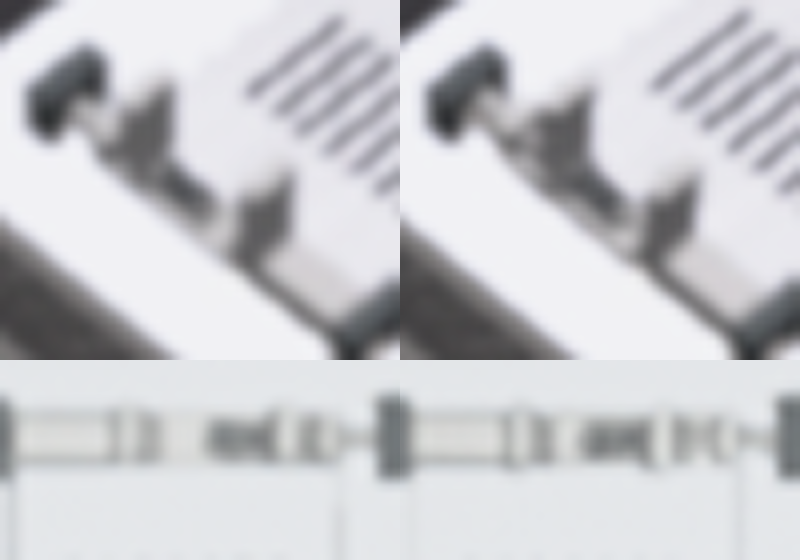

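The crops again show the -y tab about 6–8 mm short (u≈286 at first, 260 now, lower strips), so the pin is still against the ear face. I'll regrip the door and then open stepwise in place, watching the y-force to tell whether the pin has entered.

>>> send_rows([
  [[0, 0, 0], [0.0245, -0.2195, 0], 15],
  [[0, 0, 0], [0.0245, -0.2195, 0], 15],
  [[0, 0, 0], [0.0245, -0.2195, 0], 15],
  [[0, 0, 0], [0.0245, -0.2195, 0], 15],
  [[0, 0, 0], [0.0245, -0.2195, 0], 15],
  [[0, 0, 0], [0.0245, -0.2195, 0], 15],
  [[0, 0, 0], [0.0245, -0.2195, 0.05], 15],
  [[0, 0, 0], [0.0245, -0.2195, 0.1], 15],
])

```text
t: 39.6
tcp_pos: [0.5729, -0.0149, 0.233]
tool_rot: [1.0, 0.006, 0.002, -0.0]
contact_force: [1.0, -0.4, -1.3]
opening: 0.939
```

>>> send_rows([
  [[0, 0, 0], [0, 0, 0.2], 15],
  [[0, 0, 0], [0, 0, 0.2], 15],
  [[0, 0, 0], [0, 0, 0.05], 15],
  [[0, 0, 0], [0, 0, 0], 15],
  [[0, 0, 0], [0, 0, 0], 15],
])

```text
t: 40.1
tcp_pos: [0.5733, -0.018, 0.143]
tool_rot: [1.0, 0.005, 0.001, -0.0]
contact_force: [0.9, -0.0, -0.3]
opening: 0.942
```

>>> send_rows([
  [[0, 0, 0], [0, -0.0085, 0.055], 15],
  [[0, 0, 0], [0, 0, 0], 15],
  [[0, 0, 0], [0, 0, 0], 60],
  [[0, 0, 0], [0, 0, 0], 90],
  [[0, 0, 0], [0, 0, 0], 120],
  [[0, 0, 0], [0, 0, 0], 160],
  [[0, 0, 0], [0, 0, 0], 160],
  [[0, 0, 0], [0, 0, 0], 160],
])

```text
t: 40.9
tcp_pos: [0.5731, -0.016, 0.1319]
tool_rot: [1.0, 0.005, 0.001, -0.0]
contact_force: [-2.6, 2.6, 11.5]
opening: 0.463
```

>>> send_rows([
  [[0, 0, 0], [0, 0, -0.005], 160],
  [[0, 0, 0], [0.006, 0, 0], 160],
  [[0, 0, 0], [0, 0, 0], 160],
  [[0, 0, 0], [0, 0, 0], 160],
])

```text
t: 41.3
tcp_pos: [0.5734, -0.016, 0.1321]
tool_rot: [1.0, 0.005, -0.0, -0.0]
contact_force: [-3.5, 1.5, 10.0]
opening: 0.459
```

>>> send_rows([
  [[0, 0, 0], [0.003, 0.01, 0], 120],
  [[0, 0, 0], [0, 0.0125, 0], 105],
  [[0, 0, 0], [0, 0, 0], 105],
  [[0, 0, 0], [0, 0.01, 0], 93],
  [[0, 0, 0], [0, 0, 0], 93],
])

```text
t: 41.8
tcp_pos: [0.5741, -0.0235, 0.1311]
tool_rot: [1.0, 0.005, -0.0, -0.0]
contact_force: [-0.1, -0.3, -3.0]
opening: 0.634
```

>>> send_rows([
  [[0, 0, 0], [0, 0.01, 0], 81],
  [[0, 0, 0], [0, 0, 0], 81],
  [[0, 0, 0], [0, 0, 0], 81],
])

```text
t: 42.1
tcp_pos: [0.574, -0.0256, 0.131]
tool_rot: [1.0, 0.005, -0.0, 0.0]
contact_force: [0.7, -1.8, -7.2]
opening: 0.683
```

>>> send_rows([
  [[0, 0, 0], [0, 0, 0.01], 81],
  [[0, 0, 0], [0, 0, 0], 81],
  [[0, 0, 0], [0, 0, 0], 81],
])

```text
t: 42.4
tcp_pos: [0.5744, -0.0249, 0.1295]
tool_rot: [1.0, 0.005, 0.0, -0.0]
contact_force: [-0.4, -0.1, -2.4]
opening: 0.681
```

>>> send_rows([
  [[0, 0, 0], [0, 0, 0.008], 81],
  [[0, 0, 0], [0, 0, 0], 81],
  [[0, 0, 0], [0, 0, 0], 81],
])

```text
t: 42.7
tcp_pos: [0.5748, -0.0249, 0.1284]
tool_rot: [1.0, 0.005, 0.001, -0.0]
contact_force: [-0.2, 0.2, 5.6]
opening: 0.685
```

>>> send_rows([
  [[0, 0, 0], [0, 0.006, 0.004], 72],
  [[0, 0, 0], [0, 0, 0], 72],
  [[0, 0, 0], [0, 0.006, 0.002], 60],
  [[0, 0, 0], [0, 0, 0], 40],
  [[0, 0, 0], [0, 0, 0], 25],
  [[0, 0, 0], [0, 0, 0], 25],
])

```text
t: 43.3
tcp_pos: [0.5742, -0.0276, 0.1263]
tool_rot: [1.0, 0.005, -0.0, -0.0]
contact_force: [0.7, -0.2, 0.0]
opening: 0.898
```

>>> send_rows([
  [[0, 0, 0], [0, 0, -0.05], 20],
  [[0, 0, 0], [0, 0, -0.1], 20],
  [[0, 0, 0], [0, 0, -0.2], 20],
  [[0, 0, 0], [0, 0, -0.2], 20],
  [[0, 0, 0], [-0.1, 0.2, -0.1], 20],
  [[0, 0, 0], [-0.1, 0.22, 0], 20],
  [[0, 0, 0], [0, 0.24, 0], 20],
  [[0, 0, 0], [0, 0.24, 0], 20],
])

```text
t: 44.1
tcp_pos: [0.5356, -0.2095, 0.2581]
tool_rot: [1.0, 0.006, 0.001, 0.0]
contact_force: [0.4, 0.2, 0.7]
opening: 0.918
```

>>> send_rows([
  [[0, 0, 0], [0, 0.24, 0], 25],
  [[0, 0, 0], [0, 0.24, 0], 25],
  [[0, 0, 0], [0, 0.24, 0], 25],
  [[0, 0, 0], [0, 0.1, 0], 25],
  [[0, 0, 0], [0, 0, 0], 25],
  [[0, 0, 0], [0, 0, 0], 25],
])

```text
t: 44.7
tcp_pos: [0.5378, -0.3716, 0.2568]
tool_rot: [1.0, 0.005, 0.0, -0.0]
contact_force: [0.0, 1.1, -0.2]
opening: 0.904
```

```bash
cat > cmp.py <<'E'
from h import *
s0=cv2.resize(cv2.imread("pics/scene0.png"),(512,384),interpolation=cv2.INTER_AREA)[:,:,::-1]
t0=cv2.resize(cv2.imread("pics/top0.png"),(512,384),interpolation=cv2.INTER_AREA)[:,:,::-1]
s=arm.snapshot("scene"); t=arm.snapshot("top"); np.save("pics/s_%d.npy"%(arm.get_obs()["t"]*10),s)
g=lambda i:cv2.cvtColor(np.ascontiguousarray(i),cv2.COLOR_RGB2GRAY).astype(np.float32)
def tm(a,b,cam,p,w,h,z=.105):
    "template from a, found in b by NCC at 8x; world xy shift"
    q=wp(cam,np.array(p)); x,y=int(round(q[0]-w/2)),int(round(q[1]-h/2)); m=6
    up=lambda i:cv2.resize(i,None,fx=8,fy=8,interpolation=cv2.INTER_CUBIC)
    r=cv2.matchTemplate(up(g(b)[y-m:y+h+m,x-m:x+w+m]),up(g(a)[y:y+h,x:x+w]),cv2.TM_CCOEFF_NORMED)
    _,v,_,l=cv2.minMaxLoc(r); d=np.array(l)/8-m
    J=np.array([wp(cam,np.array(p)+e)-q for e in(np.array([.001,0,0]),np.array([0,.001,0]))]).T
    return d.round(2),"xy mm",np.linalg.solve(J,d).round(1),round(v,3)
for cam,a,b in(("top",t0,t),("scene",s0,s)):
    for n,p,w,h in(("ear-",(.572,-.095,.115),12,14),("slats",(.502,-.018,.105),36,32),("tab+",(.572,-.001,.135),10,12),("tab-",(.572,-.055,.135),10,12)): print(cam,n,*tm(a,b,cam,p,w,h))
o=arm.get_obs();print(o["t"],o["tcp_pos"],o["contact_force"])
E
python3 cmp.py
```

```text
top ear- [0. 0.] xy mm [-0. -0.] 0.992
top slats [-0.25 -0.25] xy mm [0.7 0.7] 0.934
top tab+ [-0.5  0. ] xy mm [-0.   1.4] 0.933
top tab- [-0.5  -0.38] xy mm [1.  1.4] 0.951
scene ear- [0. 0.] xy mm [-0.  0.] 0.996
scene slats [0.   0.38] xy mm [1.  0.9] 0.985
scene tab+ [0.  0.5] xy mm [1.2 1.1] 0.995
scene tab- [0.12 0.12] xy mm [0.1 0.5] 0.995
44.8 [ 0.53835798 -0.37029884  0.25699734] [ 0.34208972 -0.14178511  0.59530654]
```

Both tabs are now within about 1.4 mm of their first places in both cameras (NCC 0.93–0.995), so the sprung pin is out. I'll hand it in.

```bash
python3 -c "
from bench import arm
print(arm.close_job())"
```

```text
the job is handed in; nothing more can be done
None
```

The job is done and handed in at about 45 s; I got no verdict back.

**What I did:** I took the door off and laid it flat on the mat. The card went into the one empty slot, the -y-most, where it bottomed at about 29 N, and I let it go. Then I hung the door again.

**Failed checks on the way:** Twice after I let the door go, the sprung pin stayed about 6–8 mm drawn, resting on the ear face. The first time the door was also about 2 mm off to -x. The fingers lift the tabs slightly as they open, which probably explains the second miss. I regripped the door each time. On the third try I centred it by feeling for the tunnel wall and lowered the tool while opening, and the pin went in.

**Last checks:**
- **Door:** compared with the first pictures, the panel and both tabs are within about 1.4 mm in both cameras. The two tabs moved nearly equally, so the pin is out to within about 1 mm. The two cameras differ by up to about 1 mm.
- **Card:** before the door went on, all four cards looked alike in both views. I did not check the card after that.
- **Robot:** it is clear of everything, and I felt no unexpected contact. I did not re-measure the bystanders.

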